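Clamp a moisture tin in the bench fixture

TASK

Push the round tin along the fixture's channel until it sits fully home against the two locating pins, then push the clamp's lever over and down until it snaps into lock and the rubber foot presses on the tin's lid. Do it all by pushing with the fingertips: do not lift the tin, and leave the other things on the bench where they are. Finish with the gripper clear of everything.

Things in the scene. Friction and masses are not known exactly. Their poses are not given: they have to be found in the camera images.
- fixture: Clamping fixture, fixed to the bench: aluminium plate 195 x 110 x 10 mm with a toggle clamp at its far end. Origin on the bench under the clamp; +x runs from the channel's open front (robot's side) toward the clamp, z up. Plate: x -135 to +60, y +-55, top z 10 mm. Two rails along x (x -135 to -55, 72 mm apart inside, top z 20 mm) form the channel. Clamp housing: x -13 to +49, y +-15, top z 78 mm.
- seat (a point): Point on the plate's top where the tin's underside centre is when the tin is home: fixture x -65, y 0, z 10 mm; axes as the fixture's. The tin is then stopped by two upright locating pins, 12 mm thick, at fixture x -39.5, y +-25.5 mm, top at z 28 mm.
- clamp_arm: Hold-down arm, a steel bar 77 x 14 x 10 mm, moved by the lever. Origin on its pivot, fixture x +4, y 0, z 54 mm. With the clamp open it stands nearly upright (up to 150 mm above the bench, fixture x -40 to +20 mm); as the lever goes down it swings down toward the channel by itself.
- tin: The loose tin to be clamped: round metal tin with a fixed lid, 62 mm across (60 mm below the lid's rim, which begins 22 mm up), 34 mm high, 30 to 75 g; it stands on the fixture's plate in the channel, 25 to 41 mm short of home. Origin at the centre of its underside.
- lever_hinge (a point): On the lever's pivot axis (which runs along the fixture's y), middle of the lever: fixture x +28, y 0, z 58 mm.
- lever_push (a point): A point on the lever's upper (pushing) face, mid width, 75 mm along the lever from its pivot and 7 mm off its centre line. The lever is a bar ending in a black grip 18 mm wide, 14 mm thick; it ends 112 mm from the pivot. This point moves with the lever.
- clamp_lever (a joint): Lever angle, rad. 0 = open: lever rises 1.2 rad above horizontal, leaning away from the channel (fixture +x). Grows as it is pushed away from the channel and down; at 1.2 it lies level along fixture +x against its stop, locked. It resists (at most about 10 N at lever_push) up to the dead point at 1.0, then snaps on to 1.2 by itself; released short of that it springs back.
- clamp_pad: Rubber-tipped foot, 20 mm across, sprung on its spindle at the end of the hold-down arm; it comes down on the middle of the seated tin's lid when the lever is locked. Origin on the arm's centre line, 16 mm above the foot's underside.
- spare_tin: Bystander: a similar but larger tin, 68 mm across, 38 mm high, loose on the bench beside the fixture. Origin at its underside's centre.
- weight: Bystander: brass weight with a knob, 30 mm across, 42 mm high, loose on the bench. Origin at its underside's centre.
- jar: Bystander: sample jar with a screw cap, 64 mm across, 85 mm high, loose on the bench. Origin at its underside's centre.
- sieve_shaker: The big beige sieve shaker that stands on the bench left of the fixture, an obstacle that never moves: 370 (x) x 340 (y) mm, 391 mm high with the bolts on its lid. Origin at its middle, on the bench; its axes are the world's. The fixture lies beyond its right side; the bench to the left of it is not needed. A blue cabinet taller than 0.4 m stands right of the fixture, from y -0.49 on.
Not all that is in view belongs to the job. Leave any red look-alike of the tin alone.

How it is judged:
On the way, in this order (a step that is already met when the one before it is completed fails the run):
1. the tin is home against the pins (horizontal distance between tin and seat below 0.006 m and value of joint clamp_lever below 0.5 rad), for 0.2 s.
2. the lever is past its dead point and locked (value of joint clamp_lever above 1.13 rad), for 0.2 s.
At the end, for the whole second after the job is handed in: The lever is locked (joint over 1.13 rad), the tin stands level within 6 mm of its seat against the pins, at rest, and the clamp's foot presses on it with more than 2 N (value of joint clamp_lever above 1.13 rad and horizontal distance between tin and seat below 0.006 m and contact force between clamp_pad and tin above 2 N and angle between tin's own z axis and vertical below 0.06 rad and linear speed of tin below 0.01 m/s); the robot touches nothing.
It fails at once if the tin is lifted or tipped (height (world z) of tin above 0.02 m or angle between tin's own z axis and vertical above 0.3 rad).
It fails at once if another thing on the bench is moved by more than 20 mm (distance of any of spare_tin, weight, jar from where it was at the start of the episode above 0.02 m).
It also fails if it takes over 58 s, if anything falls off the work surface, if the arm or the gripper's body presses on something with over 40 N, if the wrist force passes 120 N, or if a joint passes its speed limit or range.

ROBOT

A 7-joint arm with a two-finger parallel gripper is mounted at the origin on a cart in front of the work surface, level with it; the furniture and walls round the work are solid. World frame = base frame: x ahead of the robot, y to its left, z up, the work surface at z = 0. Lengths are in m, angles in rad, forces in N, time in s.
With the tool pointing down it reaches from about 0.35 to 0.775 m from the base axis. Payload 3.1 kg.
Tool frame: the origin (TCP) lies between the finger pads; the fingertips stand 17 mm ahead of it and the grasp point (between the pads) lies 2 mm behind it; z points along the fingers, x is the direction in which the jaws open and shut, and the axes are right-handed (so a half turn about z gives the same grasp; the last joint's range is limited). The gripper opens to 85 mm and grips with 20 to 120 N. Pads are 22 mm wide; open, the fingers measure 114 mm over their backs; the gripper's body (76 mm by 85 mm) begins 54 mm behind the grasp point. The pads swing forward as they close: fully open they stand 13 mm farther back than shut.
Start: joints at [1.167, 0.311, 0.014, 1.512, -0.004, 1.319, -0.027], TCP at [0.195, -0.514, 0.226] pointing down, gripper open.
Joint ranges: [-2.7, 2.7], [-0.3, 1.91], [-1.27, 1.3], [0.12, 2.57], [-1.44, 4.58], [0.2, 2.03], [-3.05, 3.05]. Speed limits (rad/s): [2.79, 2.79, 3.14, 3.14, 3.14, 3.14, 3.14].

INTERFACE

Orientations are given as a unit quaternion [w, x, y, z].
In Python, from rig import read_state, camera, calibration, ticket gives the robot as it stands.
- The arm moves only by the tool drive_tool, never from a script. Its argument "steps" is a list of rows, each an object with "dp": the shift along the tool's x, y, z in mm, a list of three; "turn": the turn about the tool's z in rad; "fingers": the finger opening in mm, from 0 to 85.4. A call has 1 to 5 rows; each row shifts and turns the commanded pose from where the row before left it, along the tool's axes as they then stand; what a row does not reach is not made up. A row lasts 1/12 s, in which the tool goes at most 41.7 mm and 7.16 degrees, less where a joint would pass 70% of its speed; a pose out of reach is approached as far as the arm can. A call is refused whole if a number of a shift passes 41.7 or a number of a turn 0.125, either way. A call with a gripper value outside its range is refused whole. The fingers move at their own pace and stop on an object; "newtons" is the grip in N (left out, the last holds). Time passes only in rows, so rows that do not move let the fingers close. It gives the time, the measured TCP pose, the force and the opening at its end, in the units of the state.
- read_state(): the state, without advancing time (a new reading comes with each control period).
- camera(name): name is "scene" or "top" or "wrist"; returns (picture, depth): 384x512x3 uint8, blue, green, red; 384x512 float32, m along the optical axis (not along the pixel's ray), 0 where there is no reading.
- calibration(name): a dict with "K" (3x3 intrinsics, pixels), "R" (3x3) and "t" (3): a world point X has camera coordinates R X + t. Camera axes: x right, y down, z forward; pixel columns grow to the right and rows downward; lengths in m; the calibration is good to about 2 mm. The wrist camera is an equidistant fisheye: a pixel r from the principal point sees the ray r / f radians off the axis. A picture is of the moment at which its call begins: read the wrist's pose just before it. calibration takes no time and is no camera call; for the wrist camera it gives the pose at the moment of the call.
- ticket.hand_in(): hands the job in, once; it reports no verdict.
The state is a dict: "clock": time; "joint_positions": joint angles; "joint_vel": joint speeds; "effort": joint torques, N m; "tool_pos": TCP position; "tool_rot": TCP orientation; "ft_force": force on the tool from outside, world axes, zero at the start; "ft_torque": the same for the moment, N m; "gripper_width": finger opening in m.
Only numpy, scipy, OpenCV 4.12 (cv2) and the standard library are available. Lean on these libraries where they do the work, as an engineer would, in place of code of your own. Each camera call takes 0.05 s, during which the arm holds its last target.

## Working session

There is one attempt and no reset: what is moved stays moved. The work goes in short steps, Python scripts to look and compute and a tool call to move; the robot and the scene stay as the last step left them, time stands still between calls to the robot, and variables do not carry over. Pictures are saved under pics/ and viewed, and the job is handed in when it is done.

Besides the shell and the picture viewer there is one more tool, called after "Emit:" as name(argument=value, ...), one argument or row to a line, values as JSON. drive_tool: Moves the arm, as the interface text tells. Its arguments: {"type":"object","properties":{"steps":{"type":"array"},"newtons":{"type":"number"}},"required":["steps"]}

```bash
ls; mkdir -p pics; python3 - <<'E'
from rig import read_state, camera, calibration
import cv2,numpy as np
s=read_state();print({k:np.round(v,3) for k,v in s.items()})
for n in ("scene","top","wrist"):
    c=calibration(n)
    im,d=camera(n);cv2.imwrite(f"pics/{n}0.png",im);np.savez(f"/tmp/{n}0.npz",im=im,d=d,**{k:c[k] for k in("K","R","t")})
    print(n,np.round(c["K"],1).tolist(),np.round(c["R"],3).tolist(),np.round(c["t"],3))
E
```

```text
pics
{'clock': np.float64(0.0), 'joint_positions': array([ 1.167,  0.312,  0.014,  1.513, -0.004,  1.319, -0.027]), 'joint_vel': array([-0.   , -0.   ,  0.001, -0.   ,  0.001, -0.001,  0.   ]), 'effort': array([-0.0000e+00, -3.7992e+01,  1.4600e-01, -2.3060e+01,  1.2000e-02,
        1.4000e-02, -0.0000e+00]), 'tool_pos': array([ 0.194, -0.514,  0.225]), 'tool_rot': array([-0.001,  0.823, -0.568, -0.001]), 'ft_force': array([ 0.201, -0.24 , -0.587]), 'ft_torque': array([-0.015, -0.011,  0.   ]), 'gripper_width': np.float64(0.085)}
scene [[398.5, 0.0, 255.4], [0.0, 398.5, 187.8], [0.0, 0.0, 1.0]] [[0.802, -0.597, 0.001], [-0.337, -0.454, -0.825], [0.493, 0.661, -0.565]] [-0.596  0.127  1.139]
top [[431.1, 0.0, 263.3], [0.0, 431.1, 196.1], [0.0, 0.0, 1.0]] [[-0.051, -0.999, 0.005], [-0.976, 0.049, -0.214], [0.213, -0.016, -0.977]] [-0.309  0.548  1.395]
wrist [[297.3, 0.0, 259.4], [0.0, 297.3, 192.1], [0.0, 0.0, 1.0]] [[0.355, -0.935, -0.002], [-0.887, -0.337, 0.315], [-0.295, -0.11, -0.949]] [-0.55  -0.041  0.38 ]
```

View pics/scene0.png

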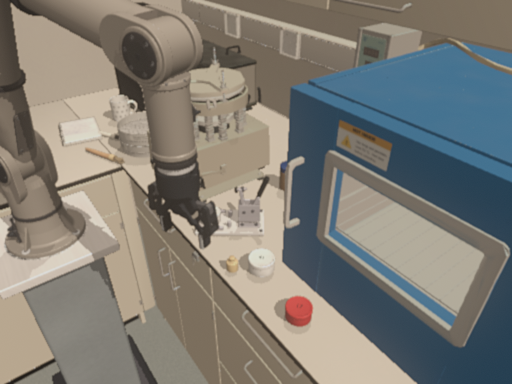

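View pics/top0.png

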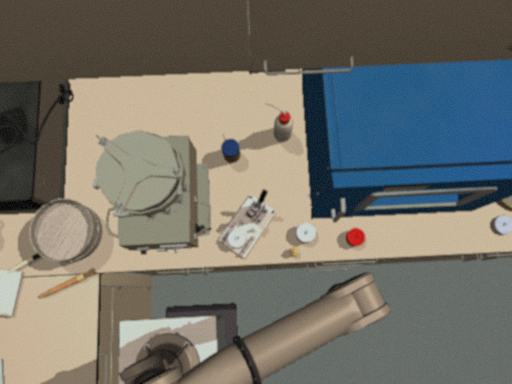

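View pics/wrist0.png

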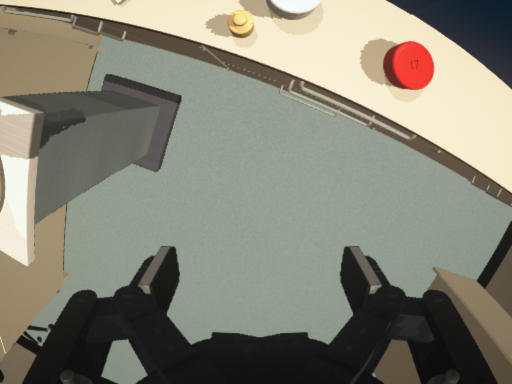

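Scene view: fixture at about (240,215), spare tin (261,262), weight (232,265), red tin (299,310). Top view: fixture at (247,225), white tin in the channel at (237,238), spare tin (306,232), weight (295,252), red look-alike (355,238) and a jar with a blue cap at (231,150). Wrist view: only the red tin (409,65), the weight (241,22) and the edge of the spare tin. 

Things that could be taken for the tin, in the top view: (237,238) in the channel, (306,232) larger and on the bench, (355,238) red. I choose (237,238) because it stands in the channel. Next is a close crop to check.

```bash
python3 - <<'E'
import cv2,numpy as np
z=np.load('/tmp/top0.npz');im=z['im']
cv2.imwrite('pics/topcrop0.png',cv2.resize(im[180:270,200:320],None,fx=6,fy=6,interpolation=cv2.INTER_CUBIC))
z=np.load('/tmp/scene0.npz');im=z['im']
cv2.imwrite('pics/scenecrop0.png',cv2.resize(im[170:280,190:310],None,fx=5,fy=5,interpolation=cv2.INTER_CUBIC))
E
```

```text
(no output)
```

View pics/topcrop0.png

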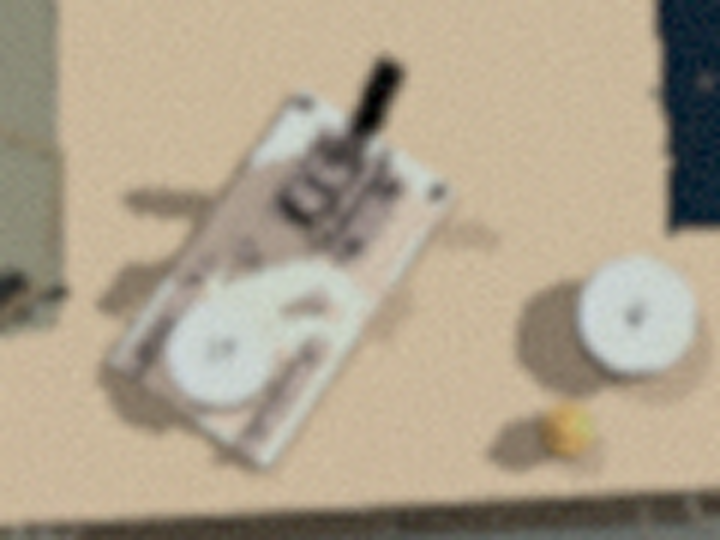

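View pics/scenecrop0.png

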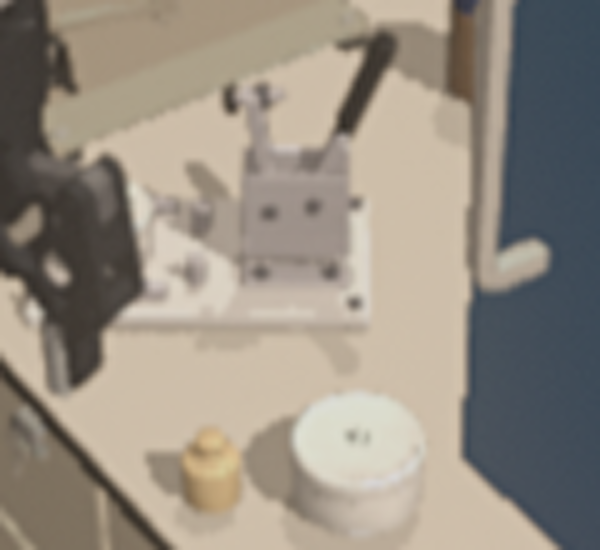

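The crop confirms the choice: the tin's lid is at crop (220,350), inside the channel. The plate corners are at about (110,365), (300,95), (447,190) and (262,470), and the lever's grip end is at (388,70). I'll cast rays from these.

```bash
cat > h.py <<'E'
import numpy as np,cv2
def load(n):
    z=np.load(f'/tmp/{n}.npz');return {k:z[k] for k in z.files}
def ray(c,uv,z):
    K,R,t=c['K'],c['R'],c['t']
    d=R.T@np.linalg.inv(K)@np.array([uv[0],uv[1],1.]);o=-R.T@t
    return o+d*(z-o[2])/d[2]
def proj(c,X):
    p=c['R']@np.asarray(X)+c['t'];q=c['K']@p;return q[:2]/q[2]
E
python3 - <<'E'
from h import *
c=load('top0')
cr=lambda u,v:(200+(u+.5)/6-.5,180+(v+.5)/6-.5)
P=[ray(c,cr(*p),.01)[:2] for p in[(110,365),(300,95),(447,190),(262,470)]]
print(np.round(P,4))
FL,BL,BR,FR=P
print('len',np.linalg.norm(BL-FL),np.linalg.norm(BR-FR),'wid',np.linalg.norm(BL-BR),np.linalg.norm(FL-FR))
ax=(BL-FL+BR-FR);yaw=np.arctan2(ax[1],ax[0]);ay=(FL-FR+BL-BR);print('yaw',yaw,np.arctan2(ay[1],ay[0])-np.pi/2)
e=np.array([np.cos(yaw),np.sin(yaw)]);cen=np.mean(P,0);org=cen+e*0.0375;print('origin',org)
n=np.array([-e[1],e[0]])
# finer: masks of the tin lid (bright) 
im=c['im'];d=c['d']
for nm,uv,z in[('tin',cr(220,350),.044),('spare',cr(637,317),.038),('weight',cr(568,430),.042),('jar',(231,150),.085),('leverend',cr(388,70),.16)]:
    X=ray(c,uv,z);r=X[:2]-org;print(nm,np.round(X,4),'fixture',np.round([r@e,r@n],4))
    u,v=map(round,uv);dd=d[v,u]
    K,R,t=c['K'],c['R'],c['t'];Xc=np.linalg.inv(K)@[u,v,1]*dd;print('   depth pt',np.round(R.T@(Xc-t),3))
print('cart edge at ', ray(c,(250,262),0))
E
```

```text
[[ 0.3959 -0.1745]
 [ 0.5477 -0.2895]
 [ 0.4873 -0.3719]
 [ 0.3322 -0.2584]]
len 0.19054338110466457 0.19219396099210964 wid 0.10218677515605863 0.10540466211083839
yaw -0.6399091581061349 -0.6412571256817442
origin [ 0.47084156 -0.29597189]
tin [ 0.3971 -0.2391  0.044 ] fixture [-0.0931  0.0016]
   depth pt [ 0.397 -0.238  0.043]
spare [ 0.4045 -0.4732  0.038 ] fixture [ 0.0526 -0.1818]
   depth pt [ 0.406 -0.475  0.034]
weight [ 0.3431 -0.43    0.042 ] fixture [-0.0224 -0.1838]
   depth pt [ 0.344 -0.429  0.046]
jar [ 0.6921 -0.2347  0.085 ] fixture [0.1409 0.1812]
   depth pt [ 0.693 -0.235  0.083]
leverend [ 0.5256 -0.3386  0.16  ] fixture [ 0.0694 -0.0015]
   depth pt [ 0.526 -0.338  0.163]
cart edge at  [ 0.31794925 -0.28043823  0.        ]
```

```bash
cat > f.py <<'E'
from h import *
from rig import read_state, camera, calibration
ORG=np.array([.471,-.296]);YAW=-.6405
E=np.array([np.cos(YAW),np.sin(YAW)]);N=np.array([-E[1],E[0]])
def tof(p): r=np.asarray(p)[:2]-ORG; return np.array([r@E,r@N])
def tow(x,y): return ORG+E*x+N*y
def toolang(q):
    w,x,y,z=q; return np.arctan2(2*(x*y+w*z),1-2*(y*y+z*z))
def status(goal=None):
    s=read_state();a=toolang(s['tool_rot']);p=s['tool_pos']
    print('t %.2f'%s['clock'],'fix(mm)',np.round(tof(p)*1e3,1),'z %.1f'%(p[2]*1e3),'ang %.3f goal %.3f -> turn %.3f'%(a,YAW+np.pi/2,a-YAW-np.pi/2),'F',np.round(s['ft_force'],1),'w %.1f'%(s['gripper_width']*1e3))
    if goal is not None:
        d=tow(goal[0]/1e3,goal[1]/1e3)-p[:2]
        tx=np.array([np.cos(a),np.sin(a)]);ty=np.array([np.sin(a),-np.cos(a)])
        print('  dp now',np.round([d@tx*1e3,d@ty*1e3,(p[2]*1e3-goal[2])],1))
def plan(goal,n):
    "n rows, spread translation and turn evenly; shift in axes at row start"
    s=read_state();a=toolang(s['tool_rot']);p=s['tool_pos'];A=YAW+np.pi/2
    d=(tow(goal[0]/1e3,goal[1]/1e3)-p[:2])*1e3/n;da=(A-a)/n
    for i in range(n):
        b=a+da*i
        print([round(float(v),0) for v in (d@[np.cos(b),np.sin(b)],d@[np.sin(b),-np.cos(b)],(p[2]*1e3-goal[2])/n)],round(-da,3))
E
python3 - <<'E'
from f import *
c=load('top0');d=c['d'];K,R,t=c['K'],c['R'],c['t']
v,u=np.mgrid[0:384,0:512];X=np.stack([(u-K[0,2])/K[0,0]*d,(v-K[1,2])/K[1,1]*d,d],-1)
W=(X-t)@R
m=(u>60)&(u<225)&(v>120)&(v<260)&(W[...,2]>.06)&(d>0)&(W[...,0]>.3)
print('shaker min y',np.percentile(W[m][:,1],[0,1,5]),'min x',np.percentile(W[m][:,0],[0,1,5]))
status((-150,0,225));plan((-150,0,120),18)
E
```

```text
shaker min y [-0.21218098 -0.14677877 -0.1046637 ] min x [0.35019005 0.36596531 0.37748409]
t 0.15 fix(mm) [ -91.5 -339.9] z 224.9 ang -1.209 goal 0.930 -> turn -2.139 F [ 0.5 -0.2 -0.7] w 85.6
  dp now [-2.323e+02 -2.550e+02 -1.000e-01]
[-13.0, -14.0, 6.0] -0.119
[-11.0, -16.0, 6.0] -0.119
[-9.0, -17.0, 6.0] -0.119
[-7.0, -18.0, 6.0] -0.119
[-5.0, -19.0, 6.0] -0.119
[-3.0, -19.0, 6.0] -0.119
[-0.0, -19.0, 6.0] -0.119
[2.0, -19.0, 6.0] -0.119
[4.0, -19.0, 6.0] -0.119
[6.0, -18.0, 6.0] -0.119
[8.0, -17.0, 6.0] -0.119
[10.0, -16.0, 6.0] -0.119
[12.0, -15.0, 6.0] -0.119
[14.0, -13.0, 6.0] -0.119
[15.0, -12.0, 6.0] -0.119
[17.0, -10.0, 6.0] -0.119
[18.0, -8.0, 6.0] -0.119
[18.0, -5.0, 6.0] -0.119
```

Emit:
drive_tool(
  steps=[
    {"dp":[-13,-14,0],"turn":-0.119,"fingers":20},
    {"dp":[-11,-16,0],"turn":-0.119,"fingers":20},
    {"dp":[-9,-17,0],"turn":-0.119,"fingers":20},
    {"dp":[-7,-18,0],"turn":-0.119,"fingers":20},
    {"dp":[-5,-19,0],"turn":-0.119,"fingers":20},
  ],
  newtons=30,
)

```text
clock: 0.57
tool_pos: [0.2393, -0.4275, 0.2253]
tool_rot: [-0.0, 0.954, -0.299, -0.0]
ft_force: [0.1, -0.8, 0.5]
gripper_width: 0.0253
```

Emit:
drive_tool(
  steps=[
    {"dp":[-3,-19,0],"turn":-0.119,"fingers":20},
    {"dp":[0,-19,0],"turn":-0.119,"fingers":20},
    {"dp":[2,-19,0],"turn":-0.119,"fingers":20},
    {"dp":[4,-19,0],"turn":-0.119,"fingers":20},
    {"dp":[6,-18,0],"turn":-0.119,"fingers":20},
  ],
)

```text
clock: 0.98
tool_pos: [0.2828, -0.3421, 0.2254]
tool_rot: [-0.0, 1.0, -0.006, -0.0]
ft_force: [0.1, 0.5, 0.3]
gripper_width: 0.0199
```

```bash
python3 -c "
from f import *
plan((-150,0,150),8);status((-150,0,150))"
```

```text
[8.0, -17.0, 9.0] -0.118
[10.0, -16.0, 9.0] -0.118
[12.0, -15.0, 9.0] -0.118
[14.0, -13.0, 9.0] -0.118
[15.0, -11.0, 9.0] -0.118
[16.0, -10.0, 9.0] -0.118
[17.0, -8.0, 9.0] -0.118
[18.0, -6.0, 9.0] -0.118
t 0.98 fix(mm) [-123.4 -149.4] z 225.4 ang -0.013 goal 0.930 -> turn -0.943 F [0.1 0.5 0.3] w 19.9
  dp now [  66.2 -136.6   75.4]
```

Emit:
drive_tool(
  steps=[
    {"dp":[8,-17,8],"turn":-0.118,"fingers":20},
    {"dp":[10,-16,8],"turn":-0.118,"fingers":20},
    {"dp":[12,-15,8],"turn":-0.118,"fingers":20},
    {"dp":[14,-13,8],"turn":-0.118,"fingers":20},
    {"dp":[15,-11,8],"turn":-0.118,"fingers":20},
  ],
)

```text
clock: 1.4
tool_pos: [0.3255, -0.2578, 0.1851]
tool_rot: [-0.0, 0.959, 0.284, -0.0]
ft_force: [-0.2, 0.9, -0.6]
gripper_width: 0.0202
```

Emit:
drive_tool(
  steps=[
    {"dp":[16,-10,8],"turn":-0.118,"fingers":20},
    {"dp":[17,-8,8],"turn":-0.118,"fingers":20},
    {"dp":[18,-6,8],"turn":-0.118,"fingers":20},
    {"dp":[0,0,0],"turn":0,"fingers":20},
  ],
)

```text
clock: 1.73
tool_pos: [0.3501, -0.203, 0.1603]
tool_rot: [-0.002, 0.893, 0.45, -0.0]
ft_force: [-0.1, 0.1, -0.1]
gripper_width: 0.0199
```

```bash
cat > snap.py <<'E'
import sys
from f import *
k=sys.argv[1]
for n in sys.argv[2:]:
    c=calibration(n);im,d=camera(n);np.savez(f'/tmp/{n}{k}.npz',im=im,d=d,K=c['K'],R=c['R'],t=c['t'])
    if n=='top': im=cv2.resize(im[170:280,180:330],None,fx=5,fy=5,interpolation=cv2.INTER_CUBIC)
    if n=='scene': im=cv2.resize(im[140:290,180:330],None,fx=4,fy=4,interpolation=cv2.INTER_CUBIC)
    cv2.imwrite(f'pics/{n}{k}.png',im)
E
python3 -c "
from f import *
status((-150,0,41))"; python3 snap.py 1 top wrist
```

```text
t 1.73 fix(mm) [-152.5    2.3] z 160.3 ang 0.934 goal 0.930 -> turn 0.004 F [-0.1  0.1 -0.1] w 19.9
  dp now [ -2.3   2.5 119.3]
```

View pics/wrist1.png

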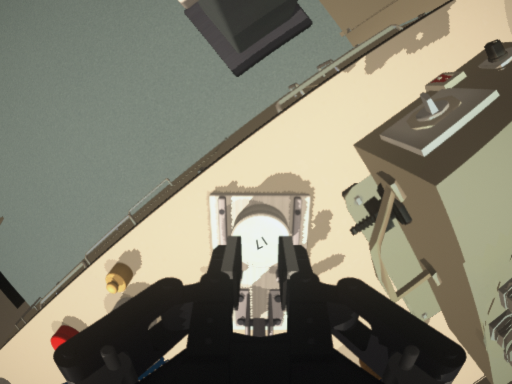

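View pics/top1.png

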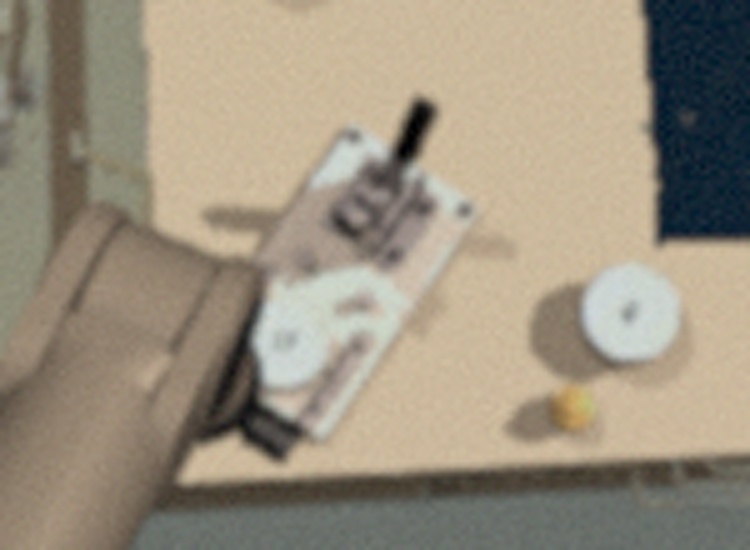

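The wrist view shows the tin's lid at about (262,240) between the rails (columns 222 and 300), with the fingers centred at about column 258. The top view shows the scene unchanged. I'll go down behind the tin.

Emit:
drive_tool(
  steps=[
    {"dp":[-2,2,35],"turn":0.004,"fingers":20},
    {"dp":[0,0,35],"turn":0,"fingers":20},
    {"dp":[0,0,30],"turn":0,"fingers":20},
    {"dp":[0,0,17],"turn":0,"fingers":20},
    {"dp":[0,0,0],"turn":0,"fingers":20},
  ],
)

```text
clock: 2.25
tool_pos: [0.3463, -0.2104, 0.0416]
tool_rot: [-0.003, 0.897, 0.443, -0.002]
ft_force: [-0.9, 0.6, 0.2]
gripper_width: 0.0196
```

```bash
python3 -c "
from f import *
status((-105,0,41))"; python3 snap.py 2 wrist scene
```

```text
t 2.25 fix(mm) [-151.1   -5.9] z 41.6 ang 0.917 goal 0.930 -> turn -0.013 F [-0.9  0.6  0.2] w 19.6
  dp now [ 6.5 46.   0.6]
```

View pics/wrist2.png

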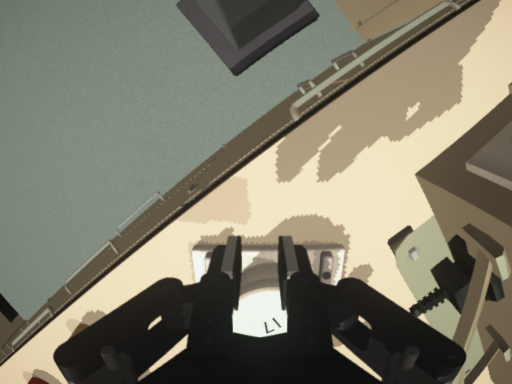

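View pics/scene2.png

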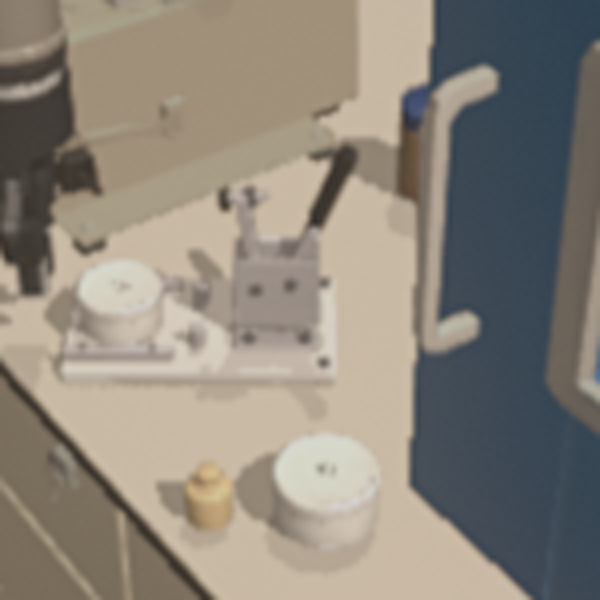

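In the wrist view the rails are at columns 208 and 327, so the channel's centre is about 267 while the fingers are at 258. That fits the measured lateral error of -6 mm. The scene view shows the tin and the clamp untouched. I'll correct sideways first, then advance.

Emit:
drive_tool(
  steps=[
    {"dp":[6,0,0],"turn":-0.013,"fingers":20},
    {"dp":[0,0,0],"turn":0,"fingers":20},
    {"dp":[0,0,0],"turn":0,"fingers":20},
  ],
)

```text
clock: 2.6
tool_pos: [0.3552, -0.2063, 0.0461]
tool_rot: [0.002, 0.893, 0.45, 0.001]
ft_force: [0.2, -0.3, -0.2]
gripper_width: 0.0201
```

```bash
python3 -c "
from f import *
status((-105,0,41))"
```

```text
t 2.60 fix(mm) [-146.5    2.7] z 46.1 ang 0.935 goal 0.930 -> turn 0.004 F [ 0.2 -0.3 -0.2] w 20.1
  dp now [-2.9 41.4  5.1]
```

Emit:
drive_tool(
  steps=[
    {"dp":[0,0,0],"turn":0,"fingers":20},
    {"dp":[0,0,0],"turn":0,"fingers":20},
    {"dp":[0,0,0],"turn":0,"fingers":20},
  ],
)

```text
clock: 2.85
tool_pos: [0.3538, -0.206, 0.0451]
tool_rot: [0.0, 0.893, 0.45, 0.0]
ft_force: [-0.4, 0.4, 0.2]
gripper_width: 0.02
```

```bash
python3 -c "
from f import *
status((-105,0,41))"
```

```text
t 2.85 fix(mm) [-147.8    2.1] z 45.1 ang 0.934 goal 0.930 -> turn 0.004 F [-0.4  0.4  0.2] w 20.0
  dp now [-2.3 42.8  4.1]
```

Emit:
drive_tool(
  steps=[
    {"dp":[-2,8,4],"turn":0.004,"fingers":20},
    {"dp":[0,8,0],"turn":0,"fingers":20},
    {"dp":[0,6,0],"turn":0,"fingers":20},
    {"dp":[0,5,0],"turn":0,"fingers":20},
    {"dp":[0,4,0],"turn":0,"fingers":20},
  ],
)

```text
clock: 3.27
tool_pos: [0.3783, -0.2265, 0.0406]
tool_rot: [0.0, 0.894, 0.448, 0.0]
ft_force: [-0.1, 1.3, 0.4]
gripper_width: 0.0201
```

```bash
python3 -c "
from f import *
status((-105,0,41))"; python3 snap.py 3 wrist scene top
```

```text
t 3.27 fix(mm) [-115.9    0.3] z 40.6 ang 0.930 goal 0.930 -> turn -0.001 F [-0.1  1.3  0.4] w 20.1
  dp now [-0.3 10.9 -0.4]
```

View pics/wrist3.png

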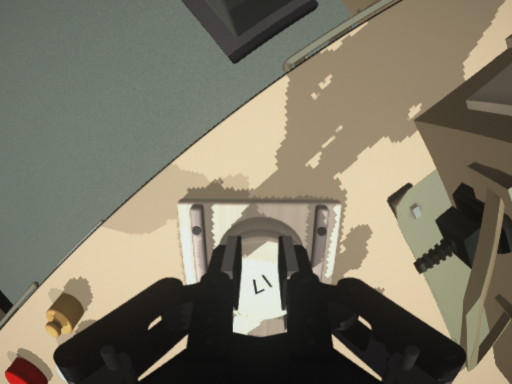

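View pics/scene3.png

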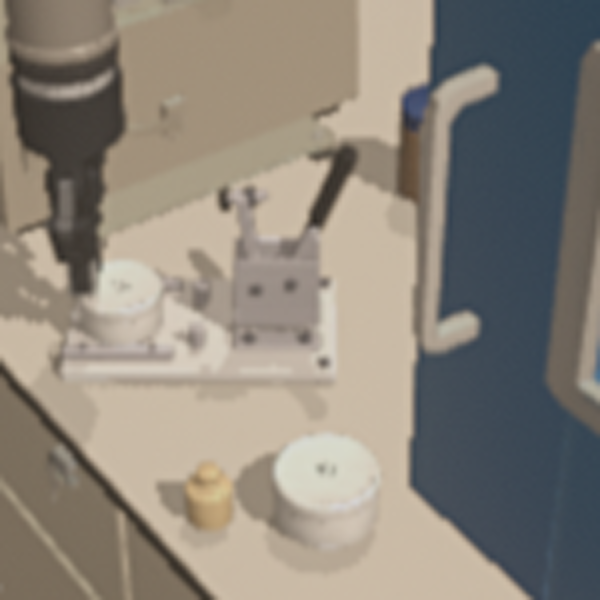

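View pics/top3.png

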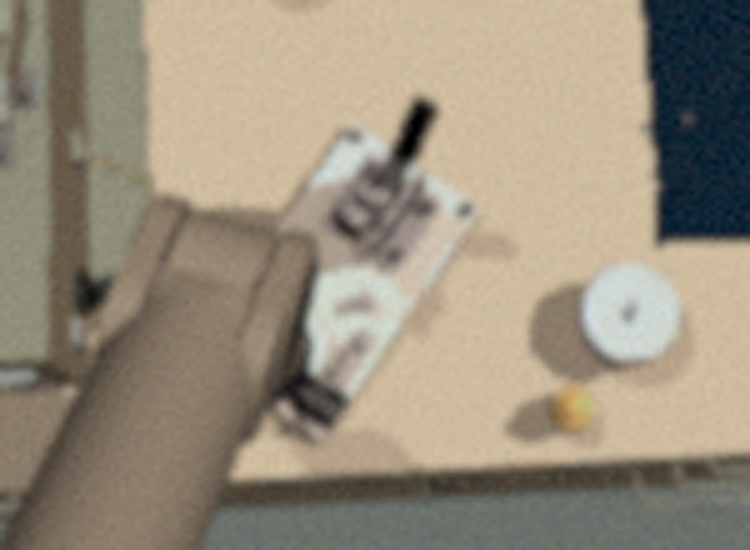

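```bash
python3 - <<'E'
from f import *
ims=[]
for k in '23':
    c=load('scene'+k);ims.append(cv2.resize(c['im'][195:240,185:240],None,fx=7,fy=7,interpolation=cv2.INTER_NEAREST))
cv2.imwrite('pics/cmp23.png',np.hstack(ims))
c=load('scene3')
for x in(-93,-85,-80,-75,-65):
    for tag in (-31,0,31):
        w=tow((x+tag)/1e3,0);p=proj(c,[*w,.044]);print(x,tag,np.round(p,1),end=' ')
    print(np.round((p-[185,195])*7))
E
```

```text
-93 -31 [198.  210.8] -93 0 [208.7 210.8] -93 31 [219.5 210.8] [241. 111.]
-85 -31 [200.8 210.8] -85 0 [211.5 210.8] -85 31 [222.2 210.8] [261. 111.]
-80 -31 [202.5 210.8] -80 0 [213.2 210.8] -80 31 [224.  210.8] [273. 111.]
-75 -31 [204.2 210.8] -75 0 [215.  210.8] -75 31 [225.7 210.8] [285. 111.]
-65 -31 [207.7 210.8] -65 0 [218.4 210.8] -65 31 [229.2 210.8] [309. 111.]
```

View pics/cmp23.png

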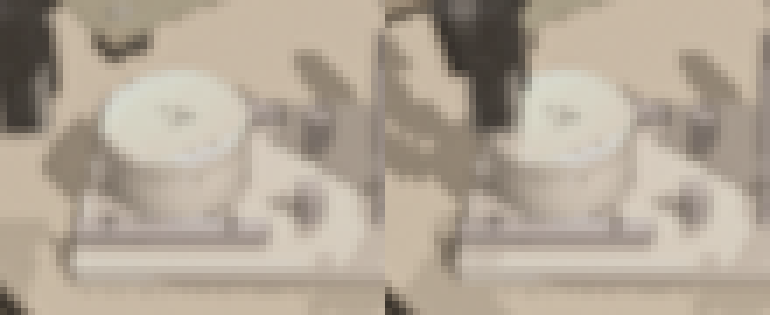

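```bash
python3 - <<'E'
from f import *
c=load('scene3')
for uv in((205,214),(197.3,214)):
  for z in(.02,.024,.03,.036,.044,.05):
    print(uv,z,np.round(tof(ray(c,uv,z))*1e3,1))
c=load('wrist3')
K,R,t=c['K'],c['R'],c['t']
def wray(uv,z):
    d=np.array([(uv[0]-K[0,2])/K[0,0],(uv[1]-K[1,2])/K[1,1]]);r=np.hypot(*d);v=np.array([*(d/r*np.sin(r)),np.cos(r)]) if r>0 else np.array([0,0,1.])
    o=-R.T@t;w=R.T@v;return o+w*(z-o[2])/w[2]
for n,uv,z in(('lid front edge',(262,236),.044),('fingerL tip',(230,237),.03),('fingerR tip',(287,237),.03),('plate FL',(341,204),.01),('plate FR',(180,201),.01),('tin base',(264,217),.012)):
    print(n,np.round(tof(wray(uv,z))*1e3,1))
cv2.imwrite('pics/w3c.png',cv2.resize(c['im'][180:360,170:360],None,fx=4,fy=4,interpolation=cv2.INTER_CUBIC)[:600])
E
```

```text
(205, 214) 0.02 [-107.1   15.4]
(205, 214) 0.024 [-106.3   10.4]
(205, 214) 0.03 [-105.1    2.7]
(205, 214) 0.036 [-103.8   -4.9]
(205, 214) 0.044 [-102.2  -15. ]
(205, 214) 0.05 [-101.   -22.7]
(197.3, 214) 0.02 [-129.8   15.4]
(197.3, 214) 0.024 [-128.9   10.3]
(197.3, 214) 0.03 [-127.5    2.7]
(197.3, 214) 0.036 [-126.1   -4.9]
(197.3, 214) 0.044 [-124.2  -15.1]
(197.3, 214) 0.05 [-122.8  -22.7]
lid front edge [-122.9    2.1]
fingerL tip [-115.   -16.8]
fingerR tip [-115.    17.2]
plate FL [-128.4   54.5]
plate FR [-130.5  -51.3]
tin base [-120.4    3.7]
```

View pics/w3c.png

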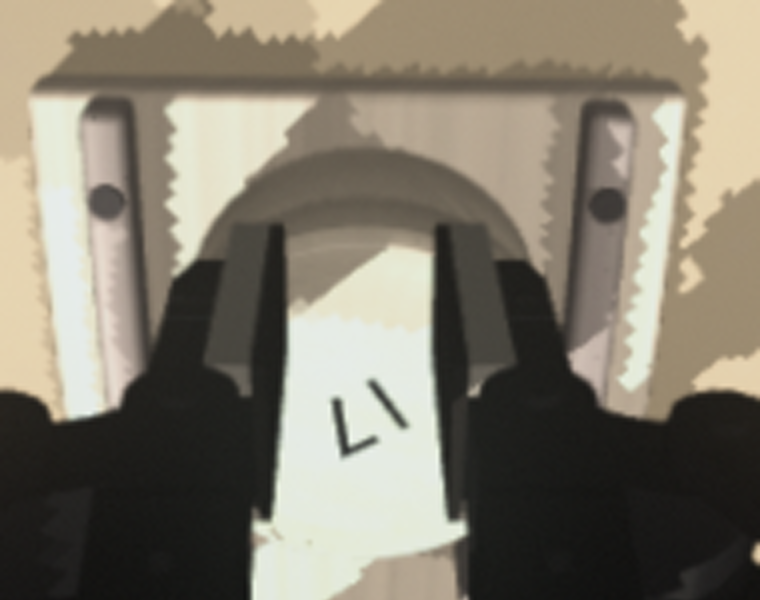

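The fingertips have passed over the lid, and the tin hasn't moved: its right edge is at crop column about 247 before and after. The tips stand higher when the fingers are part open. I'll back off, shut the fingers and measure the tip height.

Emit:
drive_tool(
  steps=[
    {"dp":[0,-4,-15],"turn":0,"fingers":20},
    {"dp":[0,-16,0],"turn":0,"fingers":10},
    {"dp":[0,-16,0],"turn":0,"fingers":0},
    {"dp":[0,0,0],"turn":0,"fingers":0},
    {"dp":[0,0,0],"turn":0,"fingers":0},
  ],
)

```text
clock: 3.83
tool_pos: [0.3479, -0.2041, 0.0557]
tool_rot: [0.0, 0.894, 0.449, -0.0]
ft_force: [0.4, -0.3, -0.4]
gripper_width: -0.0005
```

Emit:
drive_tool(
  steps=[
    {"dp":[0,0,0],"turn":0,"fingers":0},
    {"dp":[0,0,0],"turn":0,"fingers":0},
  ],
)

```text
clock: 4.0
tool_pos: [0.3494, -0.2049, 0.0559]
tool_rot: [0.0, 0.894, 0.448, 0.0]
ft_force: [-0.0, -0.6, -0.1]
gripper_width: 0.0
```

```bash
python3 -c "
from f import *
status((-150,0,41))"; python3 snap.py 4 scene wrist;  python3 - <<'E'
from f import *
c=load('scene4');cv2.imwrite('pics/s4c.png',cv2.resize(c['im'][165:240,160:240],None,fx=8,fy=8,interpolation=cv2.INTER_NEAREST))
c=load('wrist4');cv2.imwrite('pics/w4c.png',cv2.resize(c['im'][180:360,170:360],None,fx=3,fy=3,interpolation=cv2.INTER_CUBIC))
E
```

```text
t 4.00 fix(mm) [-151.9    0.4] z 55.9 ang 0.930 goal 0.930 -> turn -0.000 F [-0.  -0.6 -0.1] w 0.0
  dp now [-0.4  1.9 14.9]
```

View pics/s4c.png

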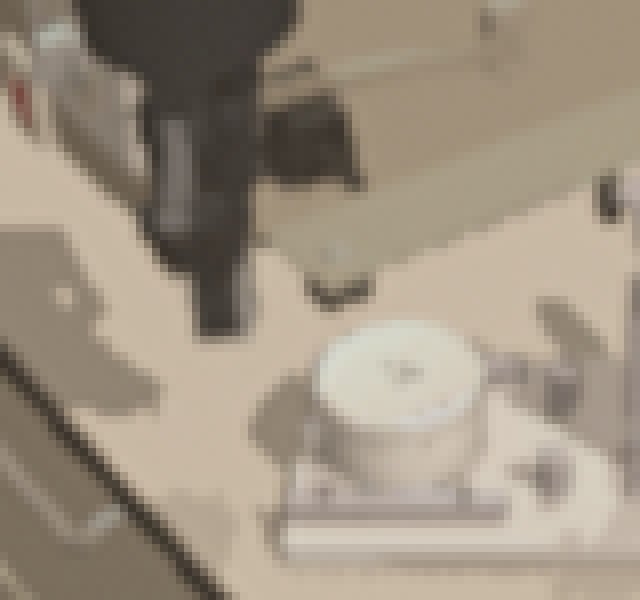

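View pics/w4c.png

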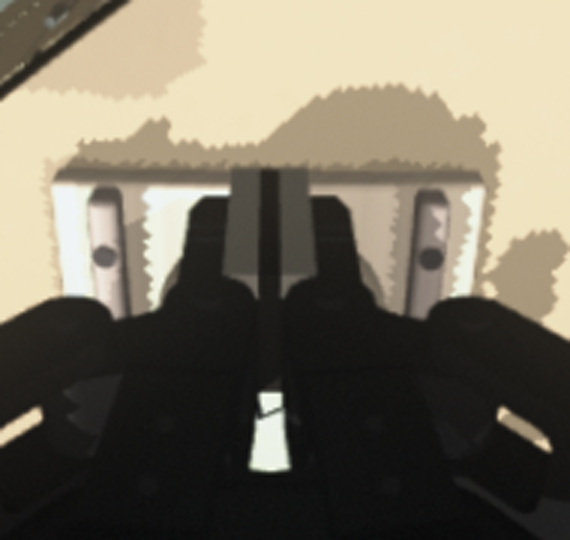

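```bash
python3 - <<'E'
from f import *
c=load('scene4')
for z in(.03,.036,.042,.048,.054,.06):
    print(z,[np.round(tof(ray(c,uv,z))*1e3,1).tolist() for uv in((184.2,207),(190.4,207))])
d=c['d'];K,R,t=c['K'],c['R'],c['t']
for v in range(196,211):
    o=[]
    for u in (185,187,189):
        X=R.T@(np.linalg.inv(K)@[u,v,1]*d[v,u]-t);o.append((np.round(tof(X)*1e3).tolist(),round(X[2]*1e3)))
    print(v,o)
E
```

```text
0.03 [[-170.6, 36.3], [-152.1, 36.3]]
0.036 [[-168.8, 28.4], [-150.5, 28.4]]
0.042 [[-167.1, 20.5], [-148.9, 20.5]]
0.048 [[-165.3, 12.6], [-147.3, 12.6]]
0.054 [[-163.5, 4.7], [-145.7, 4.7]]
0.06 [[-161.8, -3.2], [-144.1, -3.2]]
196 [([-147.0, -44.0], 128), ([-141.0, -46.0], 130), ([-140.0, -25.0], 114)]
197 [([-150.0, -31.0], 115), ([-143.0, -40.0], 122), ([-139.0, -31.0], 116)]
198 [([-150.0, -31.0], 112), ([-145.0, -32.0], 113), ([-140.0, -28.0], 110)]
199 [([-154.0, -14.0], 96), ([-149.0, -12.0], 94), ([-144.0, -9.0], 92)]
200 [([-155.0, -15.0], 93), ([-149.0, -12.0], 92), ([-145.0, -9.0], 89)]
201 [([-155.0, -15.0], 90), ([-149.0, -14.0], 89), ([-145.0, -11.0], 87)]
202 [([-156.0, -13.0], 85), ([-150.0, -12.0], 85), ([-145.0, -9.0], 82)]
203 [([-156.0, -13.0], 81), ([-150.0, -13.0], 82), ([-145.0, -13.0], 81)]
204 [([-157.0, -10.0], 76), ([-152.0, -7.0], 74), ([-145.0, -13.0], 78)]
205 [([-157.0, -9.0], 72), ([-152.0, -9.0], 71), ([-145.0, -14.0], 75)]
206 [([-157.0, -13.0], 71), ([-151.0, -13.0], 71), ([-146.0, -10.0], 69)]
207 [([-159.0, -3.0], 60), ([-153.0, -7.0], 63), ([-147.0, -7.0], 63)]
208 [([-176.0, 72.0], -1), ([-171.0, 73.0], -2), ([-164.0, 71.0], 0)]
209 [([-175.0, 65.0], 0), ([-170.0, 69.0], -2), ([-163.0, 64.0], 1)]
210 [([-175.0, 62.0], -1), ([-169.0, 63.0], -2), ([-163.0, 61.0], 0)]
```

In crop s4c the shut tips end at (195–243, 338). Depth and ray casting put them at about z 62 mm while the TCP reads 56 mm, so they don't reach 17 mm ahead of the TCP as stated. I'll go down in stages with force and picture checks, staying in front of the plate.

Emit:
drive_tool(
  steps=[
    {"dp":[0,0,8],"turn":0,"fingers":0},
    {"dp":[0,0,7],"turn":0,"fingers":0},
    {"dp":[0,0,0],"turn":0,"fingers":0},
    {"dp":[0,0,0],"turn":0,"fingers":0},
    {"dp":[0,0,0],"turn":0,"fingers":0},
  ],
)

```text
clock: 4.52
tool_pos: [0.3484, -0.2042, 0.0404]
tool_rot: [-0.0, 0.894, 0.449, -0.0]
ft_force: [0.2, 0.1, -0.4]
gripper_width: 0.0001
```

```bash
cat > tip.py <<'E'
import sys
from f import *
status((-150,0,25))
c=calibration('scene');im,d=camera('scene');K,R,t=c['K'],c['R'],c['t'];k=sys.argv[1]
np.savez(f'/tmp/scene{k}.npz',im=im,d=d,K=K,R=R,t=t)
cv2.imwrite(f'pics/s{k}c.png',cv2.resize(im[165:240,160:240],None,fx=8,fy=8,interpolation=cv2.INTER_NEAREST))
for v in range(200,226):
    o=[]
    for u in (185,187,189):
        X=R.T@(np.linalg.inv(K)@[u,v,1]*d[v,u]-t);o.append((np.round(tof(X)*1e3).tolist(),round(X[2]*1e3)))
    if o[1][1]>5 or o[0][1]>5: print(v,o)
E
python3 tip.py 5
```

```text
t 4.52 fix(mm) [-153.2    0.4] z 40.4 ang 0.930 goal 0.930 -> turn -0.000 F [ 0.2  0.1 -0.4] w 0.1
  dp now [-0.4  3.2 15.4]
200 [([-147.0, -50.0], 119), ([-141.0, -51.0], 120), ([-140.0, -30.0], 104)]
201 [([-148.0, -44.0], 111), ([-143.0, -45.0], 112), ([-141.0, -27.0], 99)]
202 [([-151.0, -32.0], 99), ([-144.0, -41.0], 106), ([-141.0, -31.0], 98)]
203 [([-152.0, -29.0], 93), ([-147.0, -29.0], 93), ([-140.0, -34.0], 97)]
204 [([-156.0, -15.0], 79), ([-151.0, -10.0], 76), ([-146.0, -10.0], 76)]
205 [([-156.0, -14.0], 75), ([-151.0, -13.0], 75), ([-146.0, -10.0], 72)]
206 [([-156.0, -16.0], 73), ([-151.0, -15.0], 73), ([-145.0, -18.0], 74)]
207 [([-157.0, -13.0], 68), ([-152.0, -11.0], 66), ([-146.0, -13.0], 67)]
208 [([-158.0, -14.0], 64), ([-153.0, -7.0], 59), ([-147.0, -11.0], 62)]
209 [([-158.0, -12.0], 60), ([-153.0, -12.0], 59), ([-147.0, -11.0], 59)]
210 [([-159.0, -11.0], 56), ([-153.0, -12.0], 56), ([-147.0, -14.0], 57)]
211 [([-161.0, -3.0], 46), ([-154.0, -8.0], 50), ([-148.0, -8.0], 49)]
```

View pics/s5c.png

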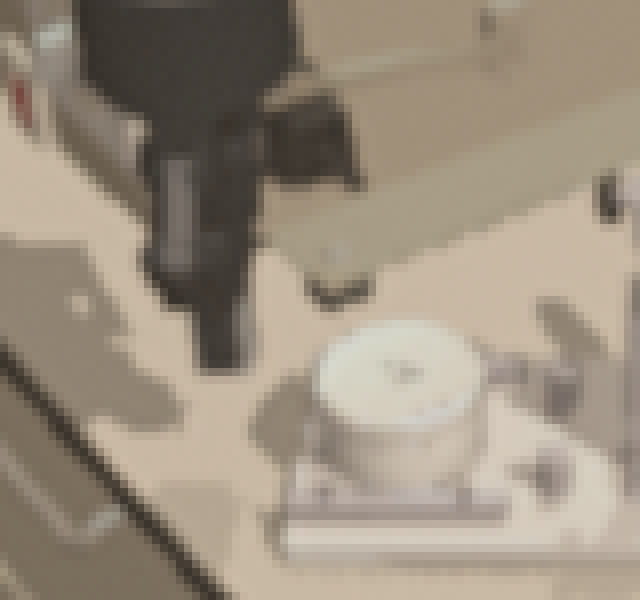

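Emit:
drive_tool(
  steps=[
    {"dp":[0,0,6],"turn":0,"fingers":0},
    {"dp":[0,0,5],"turn":0,"fingers":0},
    {"dp":[0,0,3],"turn":0,"fingers":0},
    {"dp":[0,0,0],"turn":0,"fingers":0},
    {"dp":[0,0,0],"turn":0,"fingers":0},
  ],
)

```text
clock: 4.98
tool_pos: [0.3482, -0.2041, 0.0263]
tool_rot: [-0.0, 0.894, 0.448, -0.0]
ft_force: [0.3, 0.7, -0.1]
gripper_width: -0.0002
```

```bash
python3 tip.py 6
```

```text
t 4.98 fix(mm) [-153.4    0.3] z 26.3 ang 0.930 goal 0.930 -> turn -0.000 F [ 0.3  0.7 -0.1] w -0.2
  dp now [-0.3  3.4  1.3]
200 [([-145.0, -59.0], 125), ([-141.0, -54.0], 122), ([-144.0, -13.0], 92)]
201 [([-145.0, -59.0], 123), ([-141.0, -55.0], 119), ([-144.0, -12.0], 88)]
202 [([-145.0, -61.0], 120), ([-141.0, -55.0], 116), ([-140.0, -34.0], 101)]
203 [([-146.0, -60.0], 117), ([-142.0, -54.0], 112), ([-141.0, -31.0], 95)]
204 [([-147.0, -56.0], 110), ([-141.0, -56.0], 111), ([-141.0, -32.0], 92)]
205 [([-150.0, -43.0], 97), ([-144.0, -45.0], 99), ([-141.0, -35.0], 91)]
206 [([-153.0, -33.0], 86), ([-148.0, -29.0], 83), ([-141.0, -36.0], 88)]
207 [([-154.0, -29.0], 80), ([-148.0, -30.0], 80), ([-142.0, -30.0], 80)]
208 [([-158.0, -13.0], 64), ([-153.0, -10.0], 62), ([-146.0, -13.0], 64)]
209 [([-158.0, -14.0], 61), ([-152.0, -13.0], 60), ([-147.0, -10.0], 58)]
210 [([-158.0, -14.0], 58), ([-153.0, -11.0], 55), ([-147.0, -11.0], 55)]
211 [([-158.0, -17.0], 56), ([-153.0, -15.0], 55), ([-147.0, -12.0], 53)]
212 [([-160.0, -10.0], 48), ([-154.0, -9.0], 46), ([-147.0, -17.0], 52)]
213 [([-160.0, -10.0], 44), ([-154.0, -13.0], 46), ([-148.0, -13.0], 46)]
214 [([-162.0, -3.0], 34), ([-154.0, -12.0], 42), ([-148.0, -13.0], 42)]
215 [([-162.0, -6.0], 33), ([-156.0, -4.0], 32), ([-150.0, -7.0], 34)]
```

View pics/s6c.png

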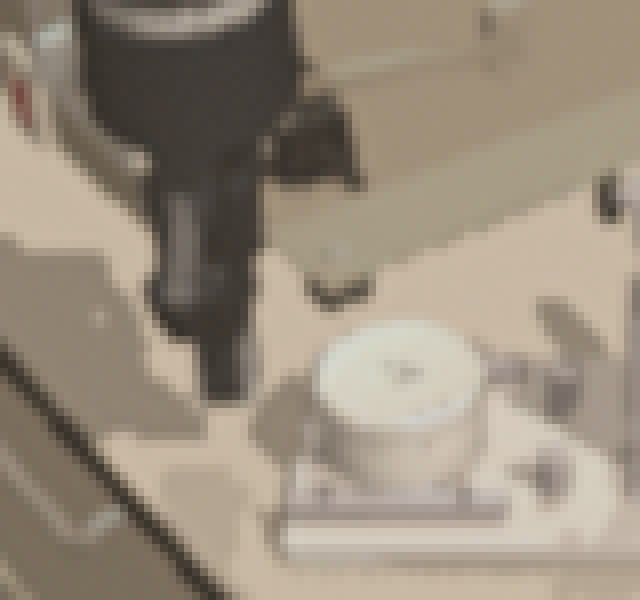

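The tips are now at z of about 35 mm (crop rows up to 405), with no force. I'll go 11 mm further down and then begin the slow push.

Emit:
drive_tool(
  steps=[
    {"dp":[0,0,5],"turn":0,"fingers":0},
    {"dp":[0,0,4],"turn":0,"fingers":0},
    {"dp":[0,0,2],"turn":0,"fingers":0},
    {"dp":[0,0,0],"turn":0,"fingers":0},
    {"dp":[0,0,0],"turn":0,"fingers":0},
  ],
)

```text
clock: 5.45
tool_pos: [0.3483, -0.2042, 0.0155]
tool_rot: [-0.0, 0.894, 0.448, -0.0]
ft_force: [-0.2, -1.2, 0.3]
gripper_width: 0.0
```

Emit:
drive_tool(
  steps=[
    {"dp":[0,6,0],"turn":0,"fingers":0},
    {"dp":[0,6,0],"turn":0,"fingers":0},
    {"dp":[0,5,0],"turn":0,"fingers":0},
    {"dp":[0,5,0],"turn":0,"fingers":0},
    {"dp":[0,4,0],"turn":0,"fingers":0},
  ],
)

```text
clock: 5.87
tool_pos: [0.3701, -0.2204, 0.0158]
tool_rot: [0.0, 0.894, 0.448, 0.0]
ft_force: [-0.3, 0.2, 0.1]
gripper_width: 0.0002
```

```bash
python3 tip.py 7 |head -2;
```

```text
t 5.87 fix(mm) [-126.     0.3] z 15.8 ang 0.930 goal 0.930 -> turn -0.000 F [-0.3  0.2  0.1] w 0.2
  dp now [ -0.3 -24.   -9.2]
```

View pics/s7c.png

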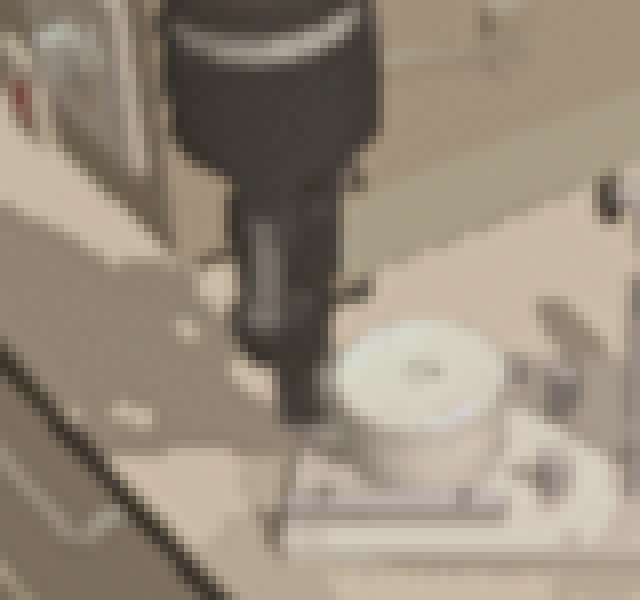

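The tin moves now: its lid centre went from (400,372) to (420,372) in the crop. Pushing on.

Emit:
drive_tool(
  steps=[
    {"dp":[0,4,0],"turn":0,"fingers":0},
    {"dp":[0,4,0],"turn":0,"fingers":0},
    {"dp":[0,3,0],"turn":0,"fingers":0},
    {"dp":[0,2,0],"turn":0,"fingers":0},
    {"dp":[0,0,0],"turn":0,"fingers":0},
  ],
)

```text
clock: 6.33
tool_pos: [0.3803, -0.228, 0.0157]
tool_rot: [0.0, 0.894, 0.448, 0.0]
ft_force: [-0.3, 0.3, 0.5]
gripper_width: 0.0
```

```bash
python3 tip.py 8 |head -2; python3 snap.py 8 top wrist
```

```text
t 6.33 fix(mm) [-113.4    0.3] z 15.7 ang 0.930 goal 0.930 -> turn -0.000 F [-0.3  0.3  0.5] w 0.0
  dp now [ -0.3 -36.6  -9.3]
```

View pics/s8c.png

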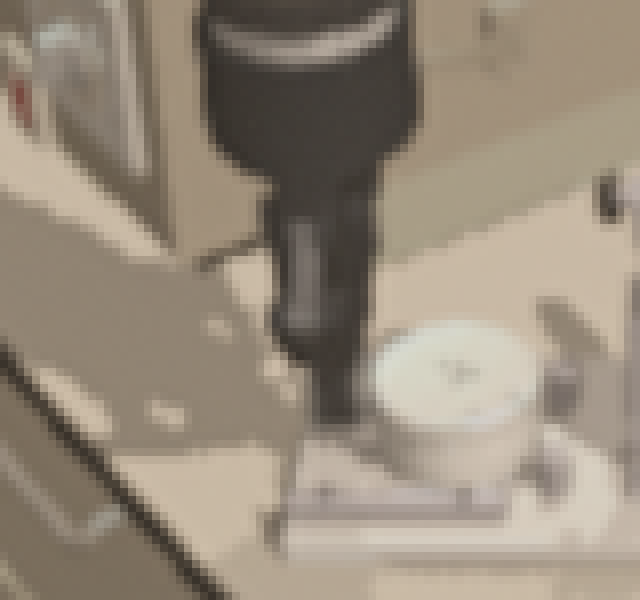

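View pics/top8.png

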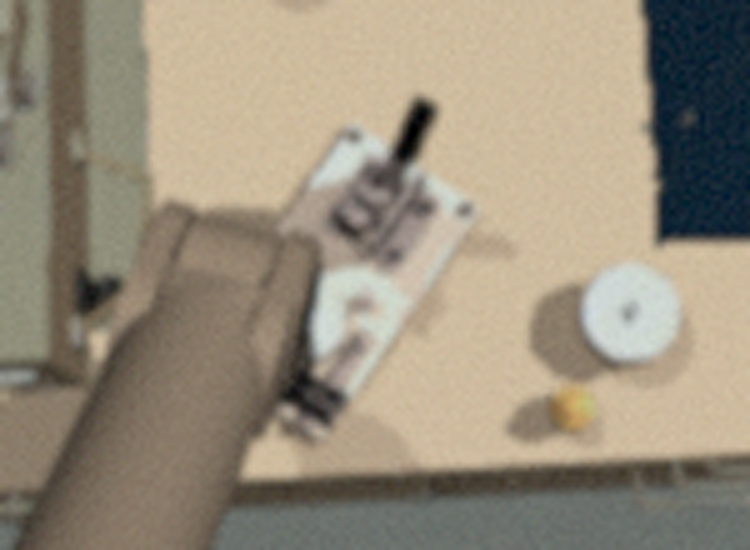

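The lid now spans 368–545 in the crop, so the tin is at x of about -69 and 3–4 mm from home. I'll make small final steps and watch the force.

Emit:
drive_tool(
  steps=[
    {"dp":[0,1.5,0],"turn":0,"fingers":0},
    {"dp":[0,1,0],"turn":0,"fingers":0},
    {"dp":[0,0,0],"turn":0,"fingers":0},
  ],
)

```text
clock: 6.73
tool_pos: [0.3819, -0.2293, 0.0157]
tool_rot: [0.0, 0.894, 0.448, 0.0]
ft_force: [1.0, 0.1, 0.4]
gripper_width: -0.0
```

Emit:
drive_tool(
  steps=[
    {"dp":[0,1,0],"turn":0,"fingers":0},
    {"dp":[0,1,0],"turn":0,"fingers":0},
    {"dp":[0,0,0],"turn":0,"fingers":0},
  ],
)

```text
clock: 6.98
tool_pos: [0.3836, -0.2305, 0.0157]
tool_rot: [0.0, 0.894, 0.448, 0.0]
ft_force: [1.5, 0.5, -0.7]
gripper_width: 0.0001
```

```bash
python3 tip.py 9 |head -2
```

```text
t 6.98 fix(mm) [-109.3    0.3] z 15.7 ang 0.930 goal 0.930 -> turn -0.000 F [ 1.5  0.5 -0.7] w 0.1
  dp now [ -0.3 -40.7  -9.3]
```

View pics/s9c.png

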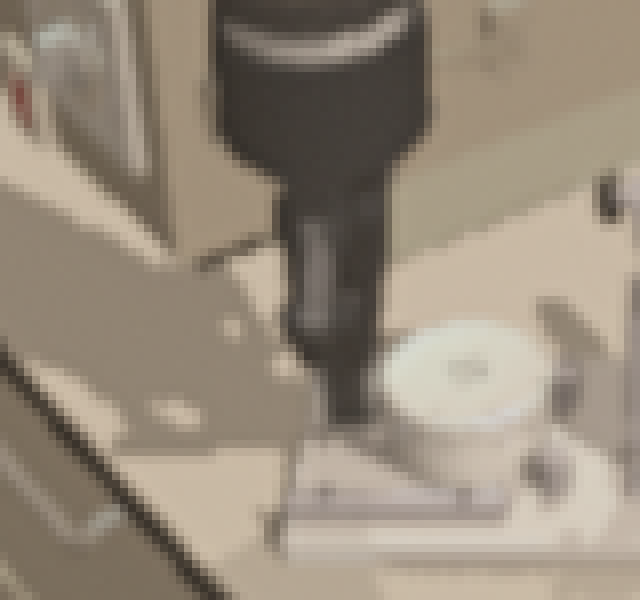

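Emit:
drive_tool(
  steps=[
    {"dp":[0,1,0],"turn":0,"fingers":0},
    {"dp":[0,1,0],"turn":0,"fingers":0},
    {"dp":[0,0,0],"turn":0,"fingers":0},
  ],
)

```text
clock: 7.28
tool_pos: [0.3852, -0.2317, 0.0157]
tool_rot: [0.0, 0.894, 0.448, 0.0]
ft_force: [-0.8, 1.1, 0.6]
gripper_width: 0.0001
```

```bash
python3 tip.py 10 |head -2
```

```text
t 7.28 fix(mm) [-107.2    0.3] z 15.7 ang 0.930 goal 0.930 -> turn -0.000 F [-0.8  1.1  0.6] w 0.1
  dp now [ -0.3 -42.8  -9.3]
```

View pics/s10c.png

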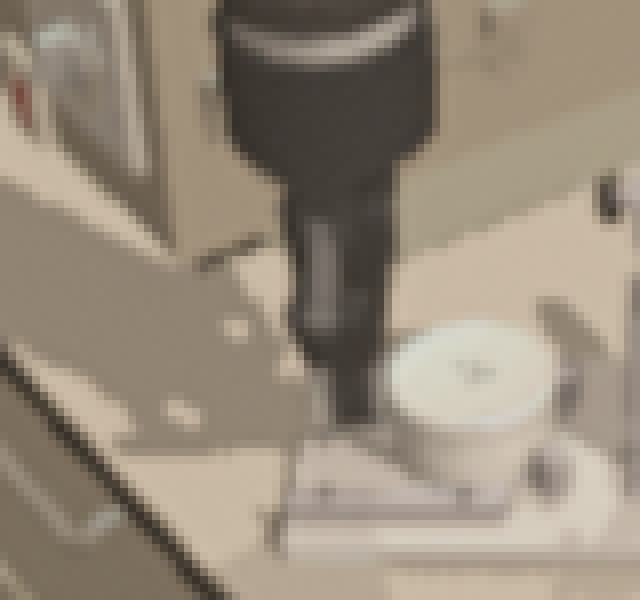

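Emit:
drive_tool(
  steps=[
    {"dp":[0,1,0],"turn":0,"fingers":0},
    {"dp":[0,0,0],"turn":0,"fingers":0},
    {"dp":[0,0,0],"turn":0,"fingers":0},
  ],
)

```text
clock: 7.58
tool_pos: [0.3859, -0.2322, 0.0157]
tool_rot: [0.0, 0.894, 0.448, 0.0]
ft_force: [-0.4, 0.9, -0.4]
gripper_width: 0.0001
```

```bash
python3 tip.py 11 |head -2
```

```text
t 7.58 fix(mm) [-106.4    0.3] z 15.7 ang 0.930 goal 0.930 -> turn -0.000 F [-0.4  0.9 -0.4] w 0.1
  dp now [ -0.3 -43.6  -9.3]
```

Emit:
drive_tool(
  steps=[
    {"dp":[0,1,0],"turn":0,"fingers":0},
    {"dp":[0,0,0],"turn":0,"fingers":0},
    {"dp":[0,0,0],"turn":0,"fingers":0},
  ],
)

```text
clock: 7.88
tool_pos: [0.3867, -0.2328, 0.0157]
tool_rot: [0.0, 0.894, 0.448, 0.0]
ft_force: [-0.2, -0.7, -0.6]
gripper_width: -0.0002
```

```bash
python3 tip.py 12 |head -2; python3 - <<'E'
from f import *
ims=[]
for k in('9','10','11','12'):
    ims.append(cv2.resize(load('scene'+k)['im'][200:235,200:240],None,fx=9,fy=9,interpolation=cv2.INTER_CUBIC))
cv2.imwrite('pics/cmp912.png',np.vstack([np.hstack(ims[:2]),np.hstack(ims[2:])])[:600])
E
```

```text
t 7.88 fix(mm) [-105.4    0.3] z 15.7 ang 0.930 goal 0.930 -> turn -0.000 F [-0.2 -0.7 -0.6] w -0.2
  dp now [ -0.3 -44.6  -9.3]
```

View pics/cmp912.png

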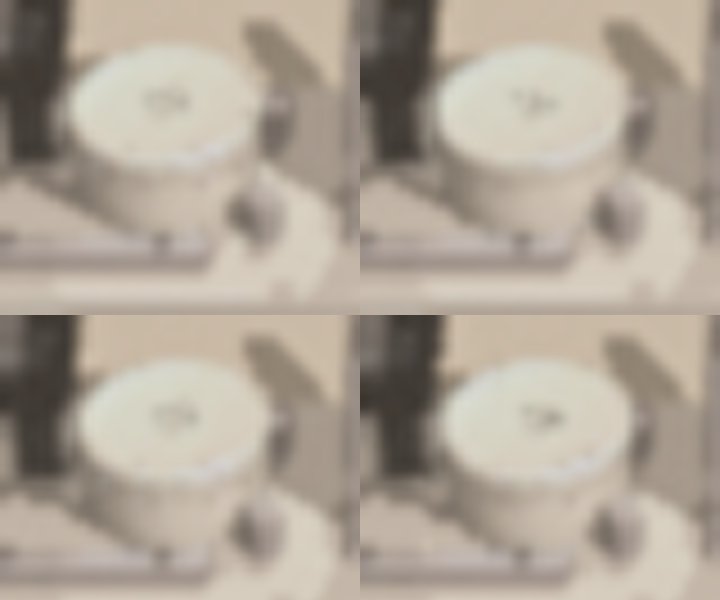

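No force rise yet, and the tin still follows the fingers (lid centre at about 219.6 in the scene's columns). I'll carry on in 1 mm steps until I feel the pins.

Emit:
drive_tool(
  steps=[
    {"dp":[0,1,0],"turn":0,"fingers":0},
    {"dp":[0,0,0],"turn":0,"fingers":0},
  ],
)

```text
clock: 8.1
tool_pos: [0.3875, -0.2334, 0.0157]
tool_rot: [0.0, 0.894, 0.448, 0.0]
ft_force: [-0.3, 0.5, 0.5]
gripper_width: 0.0
```

Emit:
drive_tool(
  steps=[
    {"dp":[0,1,0],"turn":0,"fingers":0},
    {"dp":[0,0,0],"turn":0,"fingers":0},
  ],
)

```text
clock: 8.27
tool_pos: [0.3883, -0.234, 0.0157]
tool_rot: [0.0, 0.894, 0.448, 0.0]
ft_force: [-0.8, 0.2, -0.1]
gripper_width: 0.0004
```

```bash
python3 tip.py 13 |head -2; python3 - <<'E'
from f import *
c=load('scene2')
im=c['im'][200:240,190:270];cv2.imwrite('pics/pins.png',cv2.resize(im,None,fx=9,fy=9,interpolation=cv2.INTER_CUBIC))
f=lambda x,y,z:np.round((proj(c,[*tow(x/1e3,y/1e3),z/1e3])-[190,200]+.5)*9)
for n,p in dict(pinN=(-39.5,-25.5,28),pinNb=(-39.5,-25.5,10),pinF=(-39.5,25.5,28),FR=(-135,-55,10),BR=(60,-55,10),railend=(-55,-41,20),house=(-13,-15,78),houseb=(-13,-15,10),hb2=(49,-15,10)).items(): print(n,f(*p))
im=load('scene13')['im'][200:240,190:270];cv2.imwrite('pics/pins13.png',cv2.resize(im,None,fx=9,fy=9,interpolation=cv2.INTER_CUBIC))
E
```

```text
t 8.27 fix(mm) [-103.3    0.3] z 15.7 ang 0.930 goal 0.930 -> turn -0.000 F [-0.8  0.2 -0.1] w 0.4
  dp now [ -0.3 -46.7  -9.3]
pinN [337. 191.]
pinNb [339. 235.]
pinF [346.  93.]
FR [ 29. 295.]
BR [651. 296.]
railend [286. 242.]
house [418.  45.]
houseb [423. 214.]
hb2 [615. 214.]
```

View pics/pins.png

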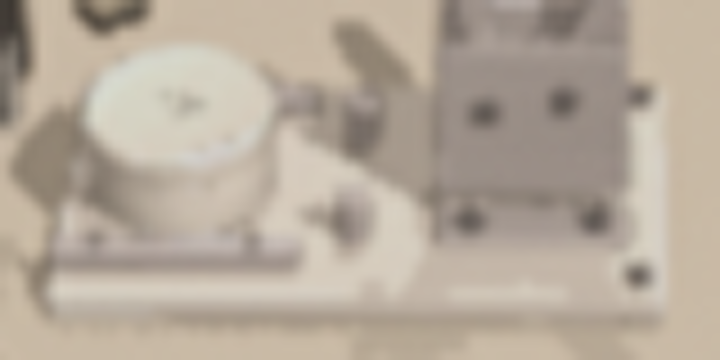

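View pics/pins13.png

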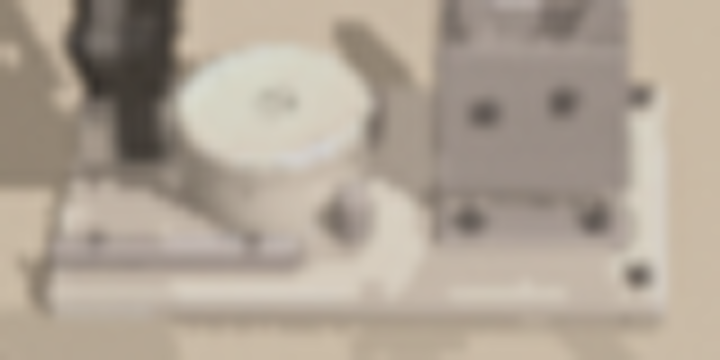

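The plate's ends and the rail end appear about 14 px (4.5 mm) further along +x than my frame predicts: corner at (45,300) against 29, rail end at 299 against 286. So I shift the fixture origin 4.5 mm along x. The lid centre at about (275,105) is then within a millimetre or so of home. I'll do a final nudge to feel the pins.

Emit:
drive_tool(
  steps=[
    {"dp":[0,1,0],"turn":0,"fingers":0},
    {"dp":[0,0,0],"turn":0,"fingers":0},
    {"dp":[0,0,0],"turn":0,"fingers":0},
  ],
)

```text
clock: 8.57
tool_pos: [0.3884, -0.2342, 0.0155]
tool_rot: [-0.001, 0.894, 0.448, -0.0]
ft_force: [-1.7, 0.7, 1.5]
gripper_width: -0.0002
```

Emit:
drive_tool(
  steps=[
    {"dp":[0,0.7,0],"turn":0,"fingers":0},
    {"dp":[0,0,0],"turn":0,"fingers":0},
    {"dp":[0,0,0],"turn":0,"fingers":0},
  ],
)

```text
clock: 8.82
tool_pos: [0.3884, -0.2344, 0.0155]
tool_rot: [-0.001, 0.894, 0.448, -0.001]
ft_force: [-4.2, 2.3, 3.4]
gripper_width: 0.0
```

The pins are felt: 4.8 N against the push, and the TCP stopped. Now I'll release, back off and rise.

Emit:
drive_tool(
  steps=[
    {"dp":[0,-2,0],"turn":0,"fingers":0},
    {"dp":[0,-6,0],"turn":0,"fingers":0},
    {"dp":[0,-14,0],"turn":0,"fingers":0},
    {"dp":[0,-10,-15],"turn":0,"fingers":0},
    {"dp":[0,0,-35],"turn":0,"fingers":0},
  ],
)

```text
clock: 9.23
tool_pos: [0.3586, -0.2126, 0.0626]
tool_rot: [-0.005, 0.894, 0.449, -0.003]
ft_force: [-0.2, -1.5, -0.0]
gripper_width: 0.0001
```

```bash
sed -i 's/^E=np.array.*/&\nORG=ORG+E*.0045/' f.py; python3 -c "
from f import *
status((20,0,205))"; python3 snap.py 14 scene; python3 - <<'E'
from f import *
c=load('scene14')
im=c['im'][200:240,190:270];cv2.imwrite('pics/pins14.png',cv2.resize(im,None,fx=9,fy=9,interpolation=cv2.INTER_CUBIC))
f=lambda x,y,z:np.round((proj(c,[*tow(x/1e3,y/1e3),z/1e3])-[190,200]+.5)*9)
print(f(-65,0,44),f(-96,0,44),f(-34,0,44))
E
```

```text
t 9.23 fix(mm) [-144.4   -0.3] z 62.6 ang 0.931 goal 0.930 -> turn 0.001 F [-0.2 -1.5 -0. ] w 0.1
  dp now [ 1.000e-01  1.644e+02 -1.424e+02]
[274. 102.] [178. 101.] [371. 102.]
```

View pics/pins14.png

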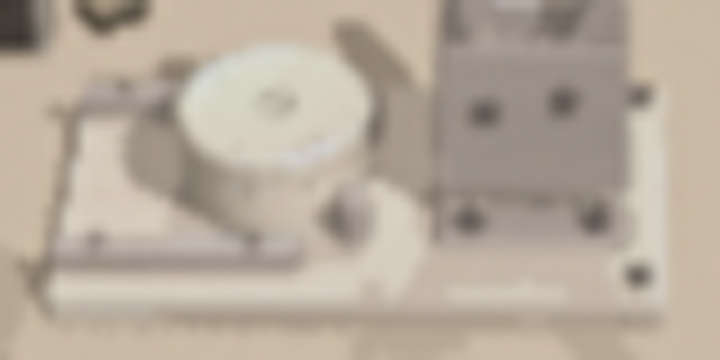

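The tin stands level at home: its lid is centred at (275,104) against a predicted (274,102). Now I'll rise and cross over to the lever.

Emit:
drive_tool(
  steps=[
    {"dp":[0,0,-40],"turn":0,"fingers":0},
    {"dp":[0,0,-40],"turn":0,"fingers":0},
    {"dp":[0,0,-40],"turn":0,"fingers":0},
    {"dp":[0,0,-25],"turn":0,"fingers":0},
    {"dp":[0,20,0],"turn":0,"fingers":0},
  ],
)

```text
clock: 9.7
tool_pos: [0.3827, -0.2285, 0.2176]
tool_rot: [0.006, 0.894, 0.449, 0.003]
ft_force: [1.0, -0.2, -0.2]
gripper_width: 0.0001
```

Emit:
drive_tool(
  steps=[
    {"dp":[0,35,0],"turn":0,"fingers":0},
    {"dp":[0,35,0],"turn":0,"fingers":0},
    {"dp":[0,35,0],"turn":0,"fingers":0},
    {"dp":[0,20,0],"turn":0,"fingers":0},
    {"dp":[0,0,0],"turn":0,"fingers":0},
  ],
)

```text
clock: 10.12
tool_pos: [0.4835, -0.3055, 0.21]
tool_rot: [0.002, 0.894, 0.448, 0.002]
ft_force: [-0.1, -0.4, -0.2]
gripper_width: -0.0003
```

Emit:
drive_tool(
  steps=[
    {"dp":[0,0,0],"turn":0,"fingers":0},
    {"dp":[0,0,0],"turn":0,"fingers":0},
    {"dp":[0,0,0],"turn":0,"fingers":0},
  ],
)

```text
clock: 10.37
tool_pos: [0.4797, -0.3018, 0.211]
tool_rot: [0.0, 0.894, 0.449, -0.0]
ft_force: [0.2, -0.4, 0.2]
gripper_width: -0.0002
```

```bash
python3 -c "
from f import *
status((30,0,150))"; python3 snap.py 15 scene top wrist; python3 - <<'E'
from f import *
c=load('scene15');f=lambda x,y,z:np.round((proj(c,[*tow(x/1e3,y/1e3),z/1e3])-[180,140]+.5)*4)
print('lever end',f(28+112*np.cos(1.2),0,58+112*np.sin(1.2)),'push',f(48.7,0,130.4),'tip?',f(20,-12,209),'arm top',f(-30,0,150))
E
```

```text
t 10.37 fix(mm) [5.9 0.6] z 211.0 ang 0.931 goal 0.930 -> turn 0.000 F [ 0.2 -0.4  0.2] w -0.2
  dp now [-0.6 24.1 61. ]
lever end [350. 147.] push [320. 186.] tip? [278.  98.] arm top [205. 163.]
```

View pics/scene15.png

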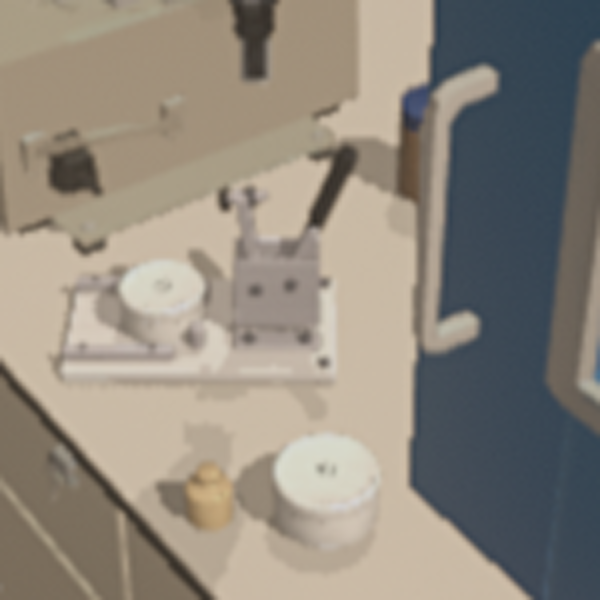

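View pics/wrist15.png

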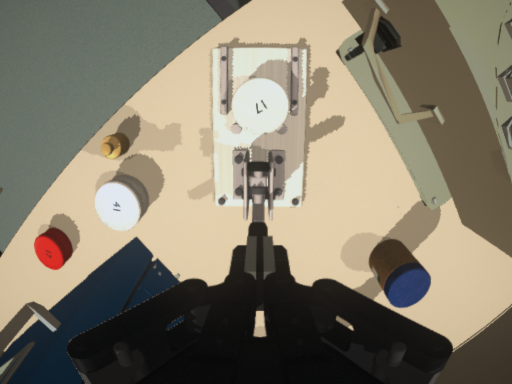

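```bash
python3 - <<'E'
from f import *
c=load('scene15');d=c['d'];K,R,t=c['K'],c['R'],c['t']
for v in range(150,163):
    o=[]
    for u in (242,244,246):
        X=R.T@(np.linalg.inv(K)@[u,v,1]*d[v,u]-t);o.append((np.round(tof(X)*1e3).tolist(),round(X[2]*1e3)))
    print(v,o)
c=load('top15')
cv2.imwrite('pics/t15.png',cv2.resize(c['im'][160:280,180:330],None,fx=5,fy=5,interpolation=cv2.INTER_CUBIC))
E
```

```text
150 [([3.0, -12.0], 251), ([8.0, -13.0], 251), ([13.0, -9.0], 249)]
151 [([3.0, -14.0], 249), ([8.0, -12.0], 248), ([13.0, -16.0], 250)]
152 [([2.0, -10.0], 243), ([8.0, -10.0], 243), ([13.0, -11.0], 244)]
153 [([2.0, -13.0], 242), ([8.0, -12.0], 242), ([13.0, -13.0], 243)]
154 [([2.0, -13.0], 239), ([8.0, -11.0], 238), ([13.0, -13.0], 240)]
155 [([2.0, -16.0], 238), ([8.0, -13.0], 236), ([13.0, -12.0], 236)]
156 [([2.0, -11.0], 232), ([7.0, -10.0], 232), ([13.0, -12.0], 233)]
157 [([2.0, -10.0], 229), ([7.0, -8.0], 228), ([13.0, -12.0], 230)]
158 [([2.0, -10.0], 226), ([7.0, -14.0], 228), ([13.0, -11.0], 226)]
159 [([2.0, -5.0], 220), ([7.0, -5.0], 220), ([12.0, -6.0], 221)]
160 [([2.0, -6.0], 218), ([7.0, -6.0], 217), ([12.0, -4.0], 216)]
161 [([-8.0, 234.0], 72), ([-1.0, 235.0], 72), ([6.0, 238.0], 70)]
162 [([-7.0, 227.0], 72), ([-1.0, 236.0], 67), ([5.0, 245.0], 62)]
```

View pics/t15.png

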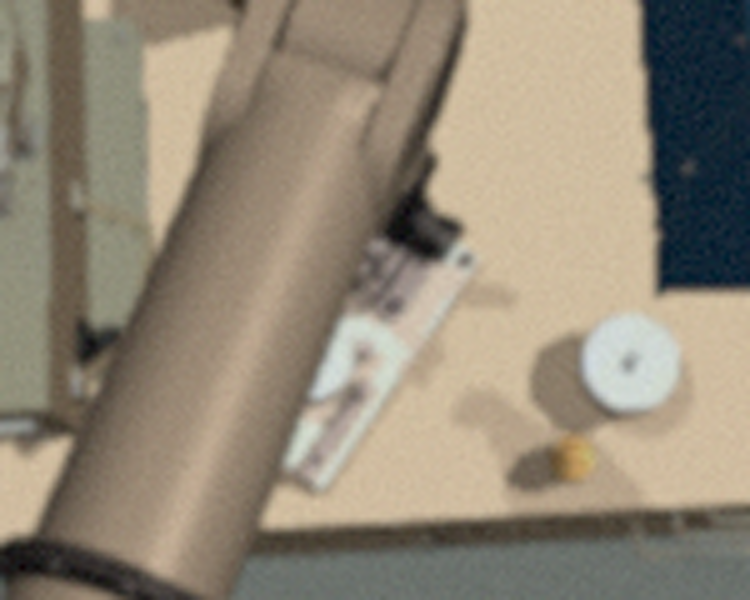

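The shut tips are about 10 mm above the TCP reading: bottom edge at row 160, z about 220 mm. In the scene crop the lever's end is at (350,150), which matches the prediction (350,147), so the frame is good. I'll go down just on the channel side of the lever's upper part.

Emit:
drive_tool(
  steps=[
    {"dp":[-0.6,27,0],"turn":0,"fingers":0},
    {"dp":[0,0,30],"turn":0,"fingers":0},
    {"dp":[0,0,25],"turn":0,"fingers":0},
    {"dp":[0,0,15],"turn":0,"fingers":0},
    {"dp":[0,0,0],"turn":0,"fingers":0},
  ],
)

```text
clock: 10.93
tool_pos: [0.4982, -0.3177, 0.1367]
tool_rot: [-0.003, 0.894, 0.448, -0.002]
ft_force: [-0.5, 0.3, -0.8]
gripper_width: 0.0
```

Emit:
drive_tool(
  steps=[
    {"dp":[0,0,0],"turn":0,"fingers":0},
    {"dp":[0,0,0],"turn":0,"fingers":0},
    {"dp":[0,0,0],"turn":0,"fingers":0},
  ],
)

```text
clock: 11.18
tool_pos: [0.5026, -0.3196, 0.1428]
tool_rot: [0.002, 0.894, 0.448, 0.001]
ft_force: [-0.4, -0.5, -0.0]
gripper_width: 0.0003
```

```bash
python3 -c "
from f import *
status((45,0,140))"; python3 snap.py 16 scene wrist
```

```text
t 11.18 fix(mm) [34.9 -0. ] z 142.8 ang 0.930 goal 0.930 -> turn -0.000 F [-0.4 -0.5 -0. ] w 0.3
  dp now [ 0.  10.1  2.8]
```

View pics/scene16.png

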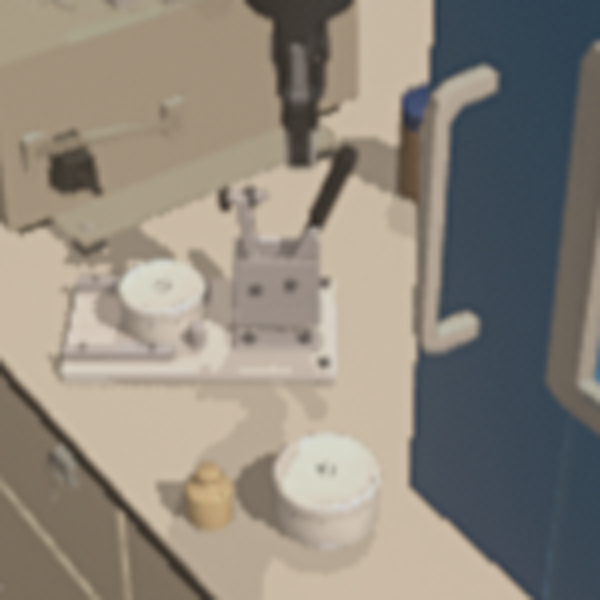

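View pics/wrist16.png

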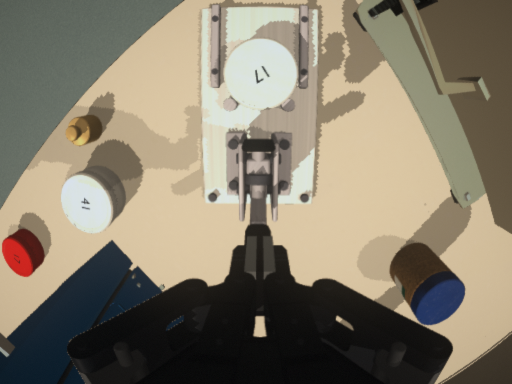

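In the scene crop the tip at (303,163) is level with the lever's upper part (335,165) and about 11 mm short of it. In the wrist view the lever (col 258) is in line with the fingers (col 258). Next I compute the arc.

```bash
python3 - <<'E'
import numpy as np
r=94
p=None
for a in np.arange(1.2,-.01,-.1):
    x=28+r*np.cos(a)-7*np.sin(a)-11; z=58+r*np.sin(a)+7*np.cos(a)-10
    print('%.1f TCP x %.1f z %.1f'%(a,x,z), '' if p is None else 'dy %.1f dz %.1f'%(x-p[0],p[1]-z)); p=(x,z)
E
```

```text
1.2 TCP x 44.5 z 138.1 
1.1 TCP x 53.4 z 134.9 dy 8.9 dz 3.2
1.0 TCP x 61.9 z 130.9 dy 8.5 dz 4.1
0.9 TCP x 69.9 z 126.0 dy 8.0 dz 4.9
0.8 TCP x 77.5 z 120.3 dy 7.5 dz 5.7
0.7 TCP x 84.4 z 113.9 dy 6.9 dz 6.4
0.6 TCP x 90.6 z 106.9 dy 6.2 dz 7.1
0.5 TCP x 96.1 z 99.2 dy 5.5 dz 7.6
0.4 TCP x 100.9 z 91.1 dy 4.7 dz 8.2
0.3 TCP x 104.7 z 82.5 dy 3.9 dz 8.6
0.2 TCP x 107.7 z 73.5 dy 3.0 dz 8.9
0.1 TCP x 109.8 z 64.3 dy 2.1 dz 9.2
-0.0 TCP x 111.0 z 55.0 dy 1.2 dz 9.3
```

Emit:
drive_tool(
  steps=[
    {"dp":[0,9,4.5],"turn":0,"fingers":0},
    {"dp":[0,4.5,1.5],"turn":0,"fingers":0},
    {"dp":[0,4.5,1.7],"turn":0,"fingers":0},
    {"dp":[0,4.3,2],"turn":0,"fingers":0},
    {"dp":[0,4.2,2],"turn":0,"fingers":0},
  ],
)

```text
clock: 11.7
tool_pos: [0.5231, -0.3354, 0.1289]
tool_rot: [0.0, 0.894, 0.448, -0.0]
ft_force: [-2.2, 0.8, 3.4]
gripper_width: -0.0001
```

```bash
python3 -c "
from f import *
status((70,0,126))"; python3 snap.py 17 scene wrist
```

```text
t 11.70 fix(mm) [60.8 -0.5] z 128.9 ang 0.930 goal 0.930 -> turn -0.000 F [-2.2  0.8  3.4] w -0.1
  dp now [0.5 9.2 2.9]
```

View pics/scene17.png

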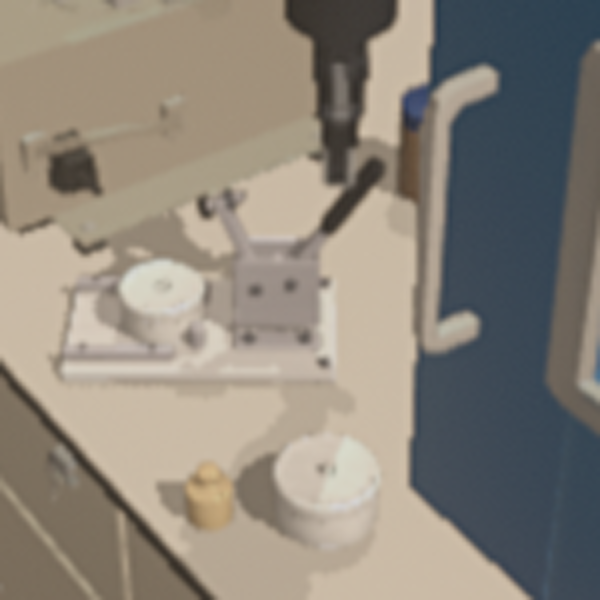

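The lever is being pushed: its end is now at (377,165) and the hold-down arm is swinging toward the channel. Continuing along the arc.

Emit:
drive_tool(
  steps=[
    {"dp":[0,4,2.4],"turn":0,"fingers":0},
    {"dp":[0,4,2.5],"turn":0,"fingers":0},
    {"dp":[0,3.8,2.8],"turn":0,"fingers":0},
    {"dp":[0,3.7,2.9],"turn":0,"fingers":0},
    {"dp":[0,3.5,3.1],"turn":0,"fingers":0},
  ],
)

```text
clock: 12.22
tool_pos: [0.5375, -0.3463, 0.1153]
tool_rot: [-0.0, 0.894, 0.448, -0.001]
ft_force: [-3.8, 2.4, 6.8]
gripper_width: 0.0001
```

Emit:
drive_tool(
  steps=[
    {"dp":[0,3.4,3.3],"turn":0,"fingers":0},
    {"dp":[0,3.2,3.5],"turn":0,"fingers":0},
    {"dp":[0,3,3.6],"turn":0,"fingers":0},
    {"dp":[0,2.8,3.8],"turn":0,"fingers":0},
    {"dp":[0,2.7,3.8],"turn":0,"fingers":0},
  ],
)

```text
clock: 12.63
tool_pos: [0.5496, -0.3554, 0.0971]
tool_rot: [-0.0, 0.894, 0.448, -0.001]
ft_force: [-4.0, 1.2, 4.6]
gripper_width: 0.0003
```

```bash
python3 -c "
from f import *
status((96,0,99))"; python3 snap.py 18 scene wrist
```

```text
t 12.63 fix(mm) [94.1 -0.6] z 97.1 ang 0.930 goal 0.930 -> turn -0.000 F [-4.   1.2  4.6] w 0.3
  dp now [ 0.6  1.9 -1.9]
```

View pics/scene18.png

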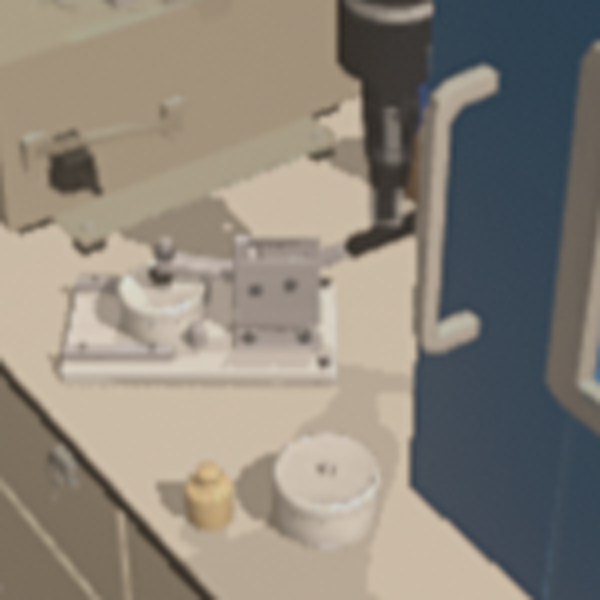

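The foot is close over the lid at (163,272) and the lever is at about 0.5 rad above level. I'll continue past the dead point.

Emit:
drive_tool(
  steps=[
    {"dp":[0,2.5,4],"turn":0,"fingers":0},
    {"dp":[0,2.3,4],"turn":0,"fingers":0},
    {"dp":[0,2,4.2],"turn":0,"fingers":0},
    {"dp":[0,1.9,4.3],"turn":0,"fingers":0},
    {"dp":[0,1.6,4.4],"turn":0,"fingers":0},
  ],
)

```text
clock: 13.15
tool_pos: [0.5593, -0.3618, 0.0757]
tool_rot: [0.001, 0.894, 0.449, 0.001]
ft_force: [0.4, -0.2, 0.1]
gripper_width: 0.0001
```

Emit:
drive_tool(
  steps=[
    {"dp":[0,1.4,4.5],"turn":0,"fingers":0},
    {"dp":[0,1.2,4.5],"turn":0,"fingers":0},
    {"dp":[0,1,4.5],"turn":0,"fingers":0},
    {"dp":[0,0.8,4.5],"turn":0,"fingers":0},
  ],
)

```text
clock: 13.48
tool_pos: [0.5621, -0.364, 0.0591]
tool_rot: [0.0, 0.894, 0.448, 0.0]
ft_force: [-9.8, 4.8, 29.3]
gripper_width: 0.0001
```

```bash
python3 -c "
from f import *
status((111,0,55))"; python3 snap.py 19 scene wrist
```

```text
t 13.48 fix(mm) [ 1.092e+02 -1.000e-01] z 59.1 ang 0.930 goal 0.930 -> turn -0.000 F [-9.8  4.8 29.3] w 0.1
  dp now [0.1 1.8 4.1]
```

View pics/scene19.png

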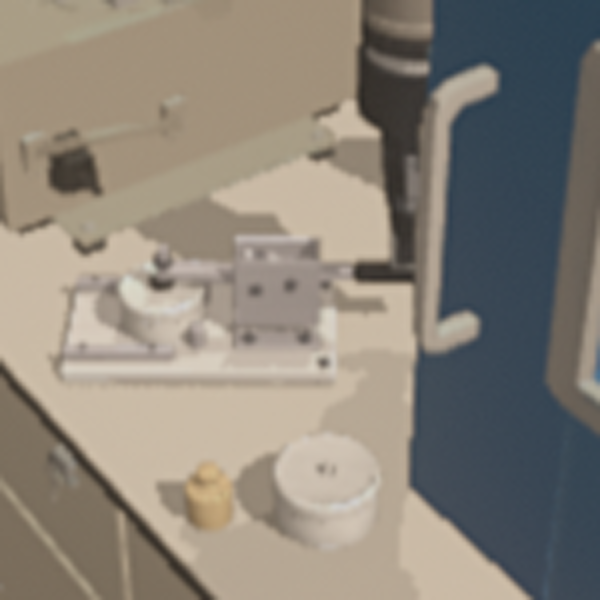

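The lever lies level at (385,272), pressed on its stop with 29 N, and the foot is on the lid at (163,280). I'll lift clear now.

Emit:
drive_tool(
  steps=[
    {"dp":[0,0,-6],"turn":0,"fingers":0},
    {"dp":[0,0,-20],"turn":0,"fingers":0},
    {"dp":[0,0,-35],"turn":0,"fingers":0},
    {"dp":[0,0,-40],"turn":0,"fingers":0},
    {"dp":[0,0,-40],"turn":0,"fingers":0},
  ],
)

```text
clock: 14.0
tool_pos: [0.5613, -0.3639, 0.2003]
tool_rot: [-0.001, 0.894, 0.449, -0.0]
ft_force: [0.2, 0.1, -0.5]
gripper_width: -0.0
```

Emit:
drive_tool(
  steps=[
    {"dp":[0,-10,-30],"turn":0,"fingers":0},
    {"dp":[0,0,0],"turn":0,"fingers":0},
    {"dp":[0,0,0],"turn":0,"fingers":0},
    {"dp":[0,0,0],"turn":0,"fingers":0},
  ],
)

```text
clock: 14.33
tool_pos: [0.5535, -0.3581, 0.2289]
tool_rot: [-0.0, 0.894, 0.449, -0.0]
ft_force: [0.5, 0.2, -0.6]
gripper_width: -0.0003
```

```bash
python3 -c "
from f import *
status((111,0,55))"; python3 snap.py 20 scene wrist top;python3 - <<'E'
from f import *
c=load('scene20')
im=c['im'][195:245,185:290];cv2.imwrite('pics/fin.png',cv2.resize(im,None,fx=7,fy=7,interpolation=cv2.INTER_CUBIC))
E
```

```text
t 14.33 fix(mm) [98.8 -0.5] z 228.9 ang 0.930 goal 0.930 -> turn -0.000 F [ 0.5  0.2 -0.6] w -0.3
  dp now [  0.5  12.2 173.9]
```

View pics/fin.png

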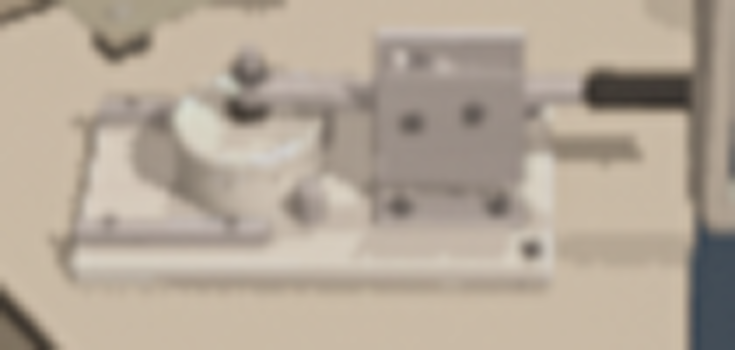

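View pics/wrist20.png

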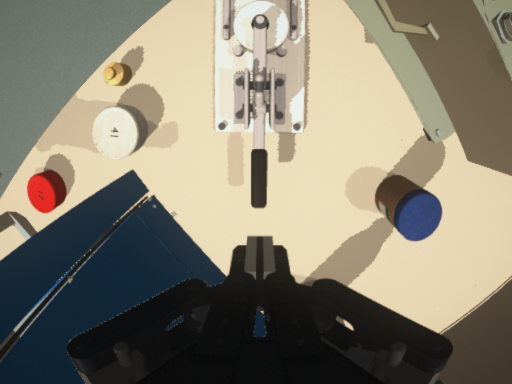

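View pics/scene20.png

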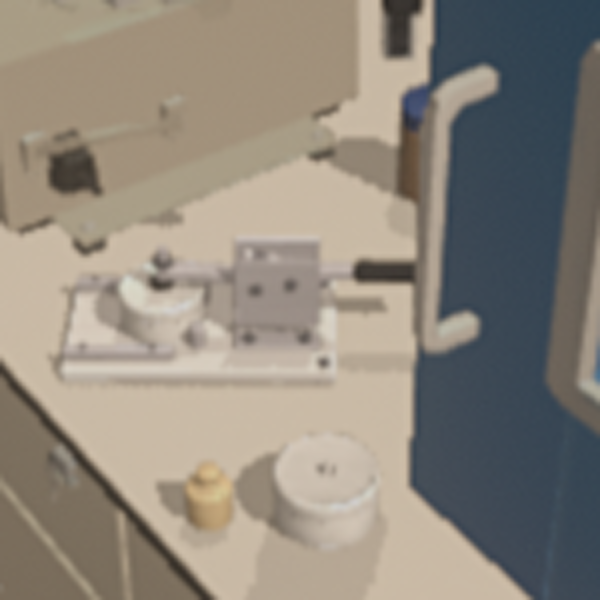

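The lever lies level and stays locked after release (grip at (640,90) in the close crop). The foot is on the lid's middle at (247,105), the tin is level against the pins, the bystanders are in place, and the gripper is high and clear. Handing in.

```bash
python3 -c "
from rig import ticket
print(ticket.hand_in())"
```

```text
the job is handed in; nothing more can be done
None
```

I pushed the tin along the channel with the shut fingertips until it met the pins, then pushed the lever over its dead point until it lay level and locked. The job was handed in at about 14.5 s, with the gripper clear.

**Last checks:**
- **Tin home:** I felt the pins at about 4.8 N. After backing off, the lid centre was within about 1 mm of its predicted home spot in the scene view.
- **Lever:** It was pressed on its stop with 29 N and stayed level after release.
- **Clamp foot:** It sits on the middle of the lid and the tin looks level. I could not measure the foot's force on the tin; I only saw the contact.
- **Gripper and bystanders:** The gripper is about 0.15 m above the lever, with no contact force. The spare tin and weight look unmoved in the before and after pictures, and the jar was never approached.

**What disagreed:**
- **Fingertip height:** The shut tips measured about 10 mm behind the TCP, not 17 mm ahead of it. Because of this, my first approach passed just over the lid without moving the tin, and I redid it lower.
- **Fixture position:** My first estimate from the top view was 4.5 mm short along the fixture's x. I corrected it from the scene view.

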